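Load the instrument steriliser through the regrip cradle

ROBOT

A 6-joint arm with a two-finger parallel gripper is mounted at the origin on the work surface. World frame = base frame: x ahead of the robot, y to its left, z up, the work surface at z = 0. Lengths are in mm, angles in degrees, forces in N, time in s.
With the tool pointing down it reaches from about 300 to 850 mm from the base axis. Payload 4.2 kg.
Tool frame: the origin (TCP) lies between the finger pads; the fingertips stand ahead of it and the grasp point (between the pads) lies 8 mm behind it (env.tip_reach is the x of the fingertips in the tool frame, in mm); x points along the fingers, y is the direction in which the jaws open and shut, and the axes are right-handed (so a half turn about x gives the same grasp; the last joint's range is limited). The gripper opens to 91 mm and grips with 3 to 60 N. Pads are 32 mm wide; open, the fingers measure 118 mm over their backs; the gripper's body (76 mm by 178 mm) begins 60 mm behind the grasp point.
Start: joints at [-64.286, 18.312, 89.639, -0, 72.044, -1.146], TCP at [259.799, -512.978, 224.976] pointing down, gripper open.
Joint ranges: [-177.97, 177.97], [-48.28, 115.42], [12.27, 149.76], [-77.06, 257.06], [2.81, 150.46], [-146.56, 146.56]. Speed limits (degrees/s): [147.25, 147.25, 180, 180, 180, 180].

INTERFACE

Orientations are given as [roll, pitch, yaw] about the fixed x, y, z axes, in that order (R = Rz(yaw) Ry(pitch) Rx(roll)).
In Python, from workcell import env, cams gives the robot as it stands.
- The arm moves only by the tool arm_command, never from a script. Its argument "deltas" is a list of rows, each a list of 3 entries, a list of its own where there are three numbers: the opening, from 0 (shut) to 1 (fully open), then the shift along the world's x, y, z in mm, then the turn about the world's z in rad. A call has 1 to 20 rows; each row is the pose to reach, as a shift and turn from the pose commanded when the call began; what a row does not reach only later rows make up. A row lasts 1/10 s, in which the tool goes at most 50 mm and 8.59 degrees, less where a joint would pass 70% of its speed; a pose out of reach is approached as far as the arm can. A call with a gripper value outside its range is refused whole. The fingers move at their own pace and stop on an object; "grip_force" is the grip in N (left out, the last holds). Time passes only in rows, so rows that repeat a pose let the fingers close. It gives the time, the measured TCP pose, the force and the opening at its end, in the units of the state.
- env.state(): the state, without advancing time (a new reading comes with each control period).
- cams.grab_frame(name): name is "scene" or "top"; returns a dict with "img" (384x512x3 uint8, red, green, blue), "K" (3x3 intrinsics, pixels), "rvec" (rotation vector, rad) and "tvec" (3), from world to camera coordinates, as OpenCV has them. Camera axes: x right, y down, z forward; pixel columns grow to the right and rows downward; lengths in mm; the calibration is good to about 2 mm. A picture is of the moment at which its call begins. There is no depth.
- env.job_done(): hands the job in, once; it reports no verdict.
Trained networks look in a picture, given as the dict that the camera call returned (one of the last four; its "shot" number tells which), for a name from the list of things; names that differ only in an ending like _2 or _b are one class to them, and where a whole thing is asked for, a point or a joint stands for the part that bears it (a point fixed in the world has none). Each returns a list of dicts, best first, with "conf" (0 to 1); they miss things now and then, are a little off and sometimes report something else, mostly with a low value. They report only what shows in the picture. A call takes as long as a camera call. They do not tell look-alikes from the thing itself.
- cams.silhouettes(picture, name): "region" (384x512 bool, what is visible of it) and "centre" ([column, row] in pixels, amid what is visible of it).
The state is a dict: "time_s": time; "qpos": joint angles; "qvel": joint speeds; "effort": joint torques, N m; "ee_pos": TCP position; "ee_rot": TCP orientation; "force": force on the tool from outside, world axes, zero at the start; "torque": the same for the moment, N m; "gripper_width": finger opening in mm.
Only numpy, scipy, OpenCV 4.12 (cv2) and the standard library are available. Lean on these libraries where they do the work, as an engineer would, in place of code of your own. Each camera call takes 0.05 s, during which the arm holds its last target.

TASK

Load the instrument steriliser: lift its cover off and lay it flat on the bench, then bring the spatulas that are there one at a time, from the largest to the smallest. Set each one down in the inclined cradle, blade down, let go and take a new grip on it, then slide its blade edgewise into the slot of its own size until the shoulder of the handle sits on the block. When all are in, push the start lever right over, and leave the bottle, plate and tube rack where they are.

Things in the scene. Friction and masses are not known exactly. Their poses are not given: they have to be found in the camera images.
- spat_large: Large spatula (may be absent), about 60 g: grey handle 125 mm long, 18 wide, 14 thick; flat steel blade 60 long, 34 wide, 4 thick, on the same axis. Origin on the axis at the shoulder where blade meets handle; +x to the handle's end (x = 125), blade to x = -60; y across the width, z normal to the blade; both faces alike. Starts flat on the bench, handle roughly towards the robot, origin 7 mm up.
- spat_medium: Medium spatula (may be absent), about 60 g: grey handle 110 mm long, 18 wide, 14 thick; flat steel blade 60 long, 27 wide, 4 thick, on the same axis. Origin on the axis at the shoulder where blade meets handle; +x to the handle's end (x = 110), blade to x = -60; y across the width, z normal to the blade; both faces alike. Starts flat on the bench, handle roughly towards the robot, origin 7 mm up.
- spat_small: Small spatula (may be absent), about 60 g: grey handle 95 mm long, 18 wide, 14 thick; flat steel blade 60 long, 20 wide, 4 thick, on the same axis. Origin on the axis at the shoulder where blade meets handle; +x to the handle's end (x = 95), blade to x = -60; y across the width, z normal to the blade; both faces alike. Starts flat on the bench, handle roughly towards the robot, origin 7 mm up.
- cradle: Fixed regrip cradle: aluminium chute rising at 45 degrees towards its +x, on a base plate 150 x 90 x 8 mm (x -60 to +90). Origin on the bench under the seat, y across, z up. Two cheeks, 24 mm apart and 12 mm high, flank a seated handle from 16 to 42 mm above its shoulder; from 42 to 80 mm a rail 10 mm wide carries it, so fingers can straddle it there. The rail ends 122 mm up.
- cradle_seat (a point): Where a seated spatula's origin lies (70 mm above the cradle's origin): handle's flat face on the chute, blade down, its tip 1.5 mm short of the end stop, its x axis along the cradle's +x raised by 45 degrees, its width along the cradle's y. Lower it in square to the chute; lift it out square to the chute or straight up (the blade is wider than the cheeks).
- block: Instrument steriliser, fixed: grey block 70 mm (x) by 230 mm (y) by 70 mm high, origin at the centre of its underside, z up. Three upright slots, 8 mm wide along y and 65 mm deep, in a row along y, with the cover over them at the start; a start lever on its top at the -y end.
- slot_large (a point): Centre of the mouth of the slot for the large spatula, on the top face of the block (70 mm up): 38 mm long along the block's x, 8 mm wide along the block's y. Neighbouring slots are 50 mm apart. The blade goes in edgewise, straight down, until the handle's shoulder (the spatula's origin) rests on the top face at this point.
- slot_medium (a point): Centre of the mouth of the slot for the medium spatula, on the top face of the block (70 mm up): 31 mm long along the block's x, 8 mm wide along the block's y. Neighbouring slots are 50 mm apart. The blade goes in edgewise, straight down, until the handle's shoulder (the spatula's origin) rests on the top face at this point.
- slot_small (a point): Centre of the mouth of the slot for the small spatula, on the top face of the block (70 mm up): 24 mm long along the block's x, 8 mm wide along the block's y. Neighbouring slots are 50 mm apart. The blade goes in edgewise, straight down, until the handle's shoulder (the spatula's origin) rests on the top face at this point.
- cover: Loose white cover lying on the block over the slots: slab 66 (x) by 146 (y) by 8 mm, 120 g, with a black knob in the middle, 22 mm across, its grip from 18 to 40 mm above the cover's underside. The bench between the robot and the block is clear. Origin at the centre of the underside, z up.
- start (a joint): Start lever of the steriliser, rad: 0 to 0.15 at the start (off, leaning to the block's -x), 1.0 fully over (on, leaning to the block's +x); it stays where it is left and needs a few newtons. Pushed at its tip.
- start_tip (a point): Tip of the start lever (60 mm long, hinged a little above the block's top face, at the block's x = 0, y = -92 mm).
- bottle: Bystander: glass jar with a screw cap, 70 mm across, 130 mm high; origin at the centre of its underside.
- plate: Bystander: white well plate, 85 x 125 x 18 mm; origin at the centre of its underside.
- rack: Bystander: orange tube rack, 80 x 150 x 35 mm; origin at the centre of its underside.
Mind the look-alikes: they are no part of the job. Leave any green look-alike of the cover alone. What is shaped like the cradle but yellow is not meant.

How it is judged:
By the outcome, as a careful person would: the job done as asked, in the order asked, and still so for the second after the job is handed in, with the robot touching nothing.
Of spat_large, spat_medium, spat_small only 2 to 3 are there at a start; the rules pass over those that are not, and their reading is None.
At some moment in a run one of spat_large, spat_medium, spat_small may be knocked a few centimetres aside while the robot is not near it.
It also fails if it takes over 210 s, if anything falls off the work surface, if the arm or the gripper's body presses on something with over 40 N, if the wrist force passes 120 N, or if a joint passes its speed limit or range.

## Working session

There is one attempt and no reset: what is moved stays moved. The work goes in short steps, Python scripts to look and compute and a tool call to move; the robot and the scene stay as the last step left them, time stands still between calls to the robot, and variables do not carry over. Pictures are saved under pics/ and viewed, and the job is handed in when it is done.

Besides the shell and the picture viewer there is one more tool, called after "Emit:" by a JSON object that holds its "api" and its "payload". arm_command: Moves the arm, as the interface text tells. Its arguments: {"type":"object","properties":{"deltas":{"type":"array","items":{"type":"array"}},"grip_force":{"type":"number"}},"required":["deltas"]}

```bash
ls -la; mkdir -p pics
cat > h.py <<'E'
import numpy as np, cv2
from workcell import env, cams
def save(f,name,crop=None,s=1):
    im=f["img"][:,:,::-1]
    if crop: x0,y0,x1,y1=crop; im=im[y0:y1,x0:x1]
    im=cv2.resize(im,None,fx=s,fy=s,interpolation=cv2.INTER_CUBIC); cv2.imwrite("pics/"+name,im)
def ray(f,uv):
    R,_=cv2.Rodrigues(np.array(f["rvec"],float)); t=np.array(f["tvec"],float).ravel()
    d=R.T@np.linalg.inv(f["K"])@np.array([uv[0],uv[1],1.]); c=-R.T@t
    return c,d/np.linalg.norm(d)
def at_z(f,uv,z):
    c,d=ray(f,uv); return c+d*(z-c[2])/d[2]
def tri(f1,u1,f2,u2):
    c1,d1=ray(f1,u1);c2,d2=ray(f2,u2)
    A=np.stack([d1,-d2],1); s=np.linalg.lstsq(A,c2-c1,rcond=None)[0]
    p,q=c1+s[0]*d1,c2+s[1]*d2
    return (p+q)/2,np.linalg.norm(p-q)
def proj(f,P):
    return cv2.projectPoints(np.array(P,float).reshape(-1,3),np.array(f["rvec"],float),np.array(f["tvec"],float),f["K"],None)[0].reshape(-1,2)
E
python3 - <<'E'
from h import *
print(env.state(), env.tip_reach,[a for a in dir(env) if a[0]!='_'],[a for a in dir(cams) if a[0]!='_'])
a=cams.grab_frame("scene");b=cams.grab_frame("top")
for n,f in(("s",a),("t",b)): 
    save(f,n+"0.png",s=1.5); print(n,f["K"],ray(f,(256,192)),f["shot"])
for n in ["spat_large","spat_medium","spat_small","cradle","block","cover","start","bottle","plate","rack"]:
    for k,f in(("s",a),("t",b)):
        print(n,k,[(round(d["conf"],2),np.round(d["centre"]).tolist(),int(d["region"].sum())) for d in cams.silhouettes(f,n)])
E
```

```text
total 12
drwxr-xr-x  3 agent agent 4096 Dec  6 21:53 .
drwxr-xr-x 23 root  root  4096 Dec  6 21:53 ..
drwxr-xr-x  2 agent agent 4096 Dec  6 21:53 pics
{'time_s': 0.0, 'qpos': array([-6.42823264e+01,  1.83518950e+01,  8.97038091e+01,  1.63814423e-04,
        7.20420624e+01, -1.14694291e+00]), 'qvel': array([ 0.00572285, -0.00738796,  0.01804475, -0.06920551,  0.03237039,
        0.01987264]), 'effort': array([ 1.65431211e-03, -4.12460554e+01, -2.31970543e+01,  7.31637608e-02,
        4.57948213e-02, -1.69601221e-04]), 'ee_pos': array([ 259.62814729, -512.53828905,  224.13529361]), 'ee_rot': array([-91.23821817,  89.9022333 , 115.62634767]), 'force': array([ 0.73386285,  0.08208745, -0.10560634]), 'torque': array([ 0.05677068, -0.04304834, -0.00243504]), 'gripper_width': 91.22822004455006} 11.0 ['Unreachable', 'job_done', 'state', 'tip_reach'] ['grab_frame', 'silhouettes']
s [[359.27704334   0.         261.35741135]
 [  0.         359.27704334 192.54687271]
 [  0.           0.           1.        ]] (array([997.69308032, 439.50939339, 924.19963479]), array([-0.36611602, -0.46830683, -0
[... 407 characters left out ...]
0, 210.0], 1039)]
spat_small s [(0.61, [347.0, 261.0], 337)]
spat_small t [(0.5, [174.0, 205.0], 269)]
cradle s [(0.82, [219.0, 243.0], 1559), (0.57, [272.0, 204.0], 1263)]
cradle t [(0.63, [258.0, 137.0], 1096)]
block s [(0.6, [232.0, 155.0], 1253)]
block t [(0.57, [344.0, 211.0], 831)]
cover s [(0.82, [245.0, 152.0], 760), (0.61, [223.0, 110.0], 401)]
cover t [(0.9, [396.0, 246.0], 902), (0.8, [314.0, 204.0], 854)]
start s []
start t [(0.64, [353.0, 214.0], 65)]
bottle s [(0.84, [279.0, 285.0], 1126)]
bottle t [(0.84, [192.0, 138.0], 593), (0.34, [175.0, 208.0], 236)]
plate s [(0.72, [181.0, 201.0], 1034)]
plate t [(0.78, [315.0, 135.0], 867)]
rack s []
rack t [(0.8, [139.0, 158.0], 1182)]
```

View pics/s0.png

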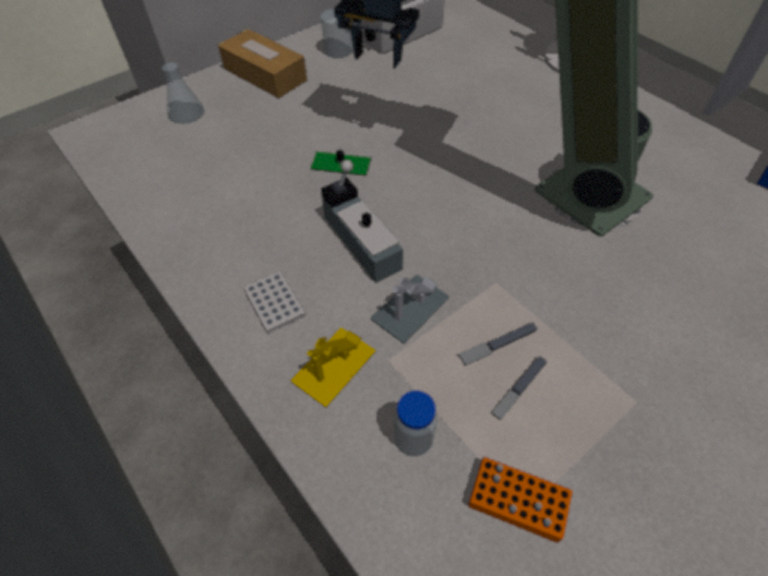

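View pics/t0.png

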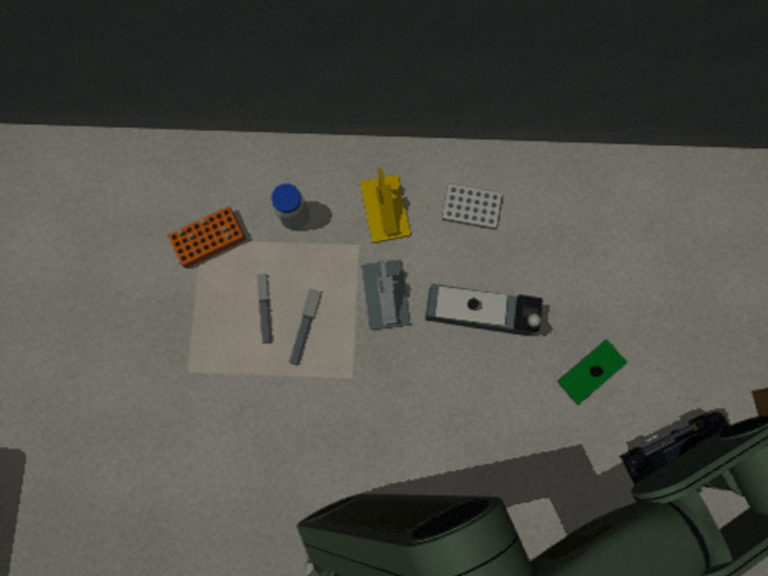

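The scene view shows two spatulas at (330,228) and (347,261). It also shows the grey cradle at (273,205) with a yellow twin at (222,243), the block with the white cover at (245,152), and a green cover twin at (228,108). I'll enlarge and measure next.

Run:
```python
from h import *
a=cams.grab_frame("scene");b=cams.grab_frame("top")
save(b,"t1.png",(120,150,280,260),5); save(b,"t2.png",(235,160,375,240),5.7)
save(a,"s1.png",(280,180,400,290),6);save(a,"s2.png",(205,90,325,230),4.3)
for k,f in(("s",a),("t",b)):
  for n in["spat_medium","spat_small"]:
    for d in cams.silhouettes(f,n):
        m=d["region"].astype(np.uint8); pts=np.argwhere(m)[:,::-1]
        P=np.array([at_z(f,p,7)[:2] for p in pts]); c=P.mean(0); u,s,v=np.linalg.svd(P-c,full_matrices=False)
        ax=v[0]*np.sign(-v[0,0]); l=(P-c)@ax; w=(P-c)@np.array([-ax[1],ax[0]])
        print(k,n,round(d["conf"],2),c.round(1),"ax",ax.round(3),"len",np.ptp(l).round(1),"ends",(c+ax*l.min()).round(1),(c+ax*l.max()).round(1),[ (round(x),round(np.ptp(w[abs(l-x)<6]),1)) for x in np.linspace(l.min()+8,l.max()-8,8)])
```

```text
s spat_medium 0.81 [494.7 150.5] ax [-0.976  0.217] len 173.0 ends [571.9 133.4] [403.1 170.9] [(-71, np.float64(29.1)), (-49, np.float64(29.4)), (-26, np.float64(29.4)), (-4, np.float64(22.7)), (19, np.float64(22.4)), (41, np.float64(21.4)), (63, np.float64(22.7)), (86, np.float64(21.6))]
s spat_small 0.62 [528.4 243.7] ax [-0.988 -0.157] len 157.1 ends [603.5 255.7] [448.4 231. ] [(-68, np.float64(17.5)), (-48, np.float64(16.9)), (-28, np.float64(18.8)), (-8, np.float64(18.0)), (13, np.float64(18.2)), (33, np.float64(18.3)), (53, np.float64(17.8)), (73, np.float64(16.5))]
t spat_medium 0.75 [491.2 149.4] ax [-0.974  0.225] len 170.4 ends [570.6 131.1] [404.5 169.4] [(-74, np.float64(26.4)), (-51, np.float64(27.3)), (-29, np.float64(27.5)), (-7, np.float64(19.1)), (15, np.float64(21.0)), (37, np.float64(20.9)), (59, np.float64(20.8)), (81, np.float64(20.8))]
t spat_small 0.69 [529.6 242.3] ax [-0.988 -0.154] len 152.6 ends [603.3 253.8] [452.5 230.3] [(-67, np.float64(17.5)), (-47, np.float64(20.7)), (-28, np.float64(17.4)), (-8, np.float64(17.0)), (12, np.float64(16.7)), (31, np.float64(13.7)), (51, np.float64(16.6)), (70, np.float64(16.8))]
```

View pics/t1.png

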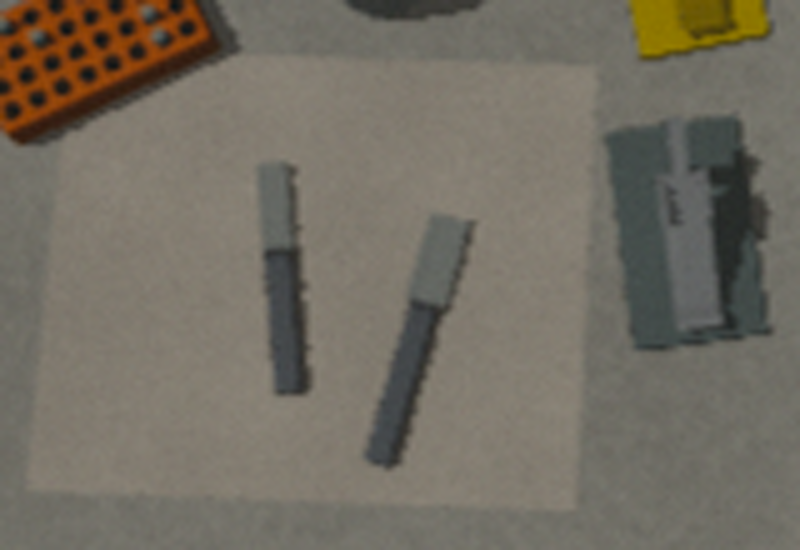

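View pics/t2.png

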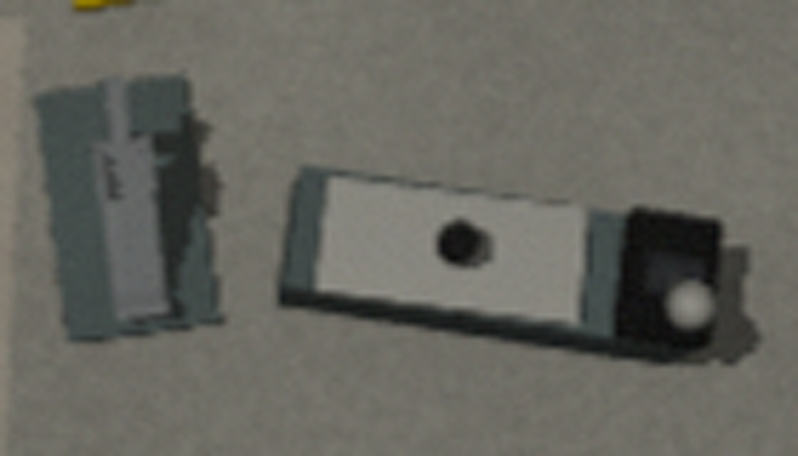

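View pics/s2.png

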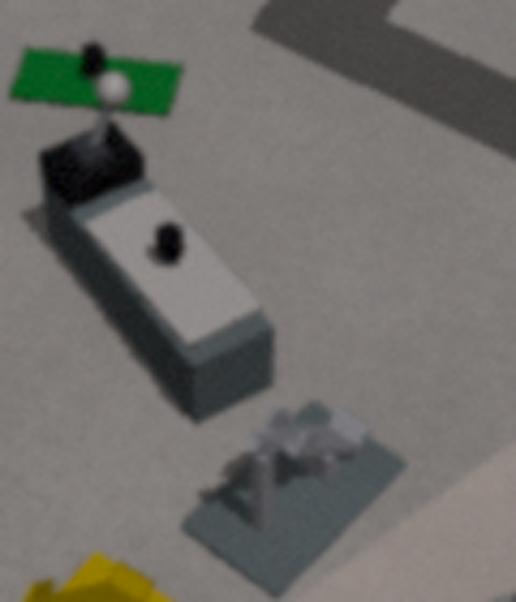

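View pics/s1.png

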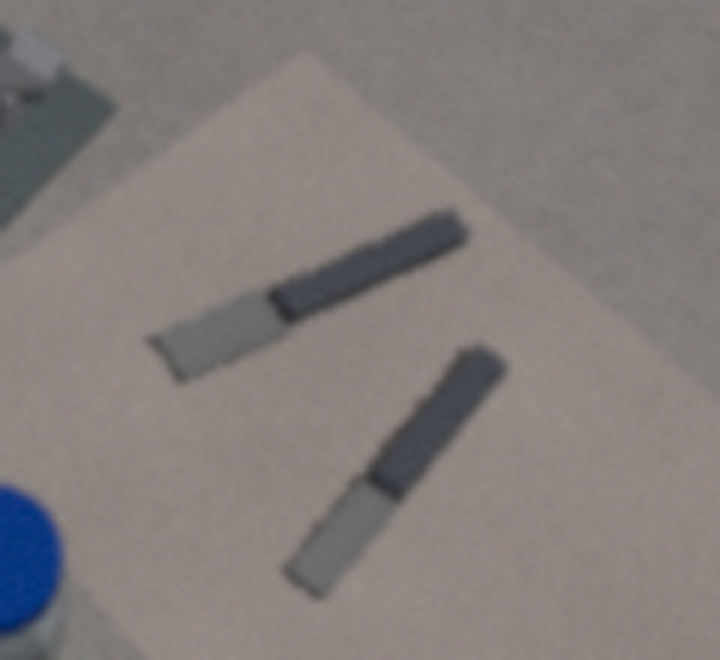

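The spatulas present are medium (about 170 mm long, 27 wide, top pixel (202,214)) and small (about 153 mm, 19 wide, top pixel (174,205)). The large one is absent. Next come the block, cover knob and cradle.

Run:
```python
from h import *
import numpy as np
from scipy.spatial.transform import Rotation as Ro
s=env.state(); 
print(Ro.from_euler('xyz',s['ee_rot'],degrees=True).as_matrix().round(3))
a=cams.grab_frame("scene");b=cams.grab_frame("top")
# corners by eye
T=lambda x,y:(235+x/5.7,160+y/5.7); S=lambda x,y:(205+x/4.3,90+y/4.3)
print("knob top",tri(a,S(167,226),b,T(460,243)), at_z(b,T(460,243),110))
print("lever ball",tri(a,S(114,88),b,T(691,303)))
for n,p in dict(tl=(300,168),tr=(718,212),bl=(281,292),br=(710,347)).items(): print("blocktop",n,at_z(b,T(*p),70).round(1))
for n,p in dict(tl=(322,178),tr=(588,206),bl=(312,290),br=(580,324)).items(): print("cover",n,at_z(b,T(*p),78).round(1))
for n,p in dict(nearRight=(220,320),nearLeft=(72,338),farLeft=(38,98),farRight=(187,75)).items(): print("plate",n,at_z(b,T(*p),8).round(1))
for n,p in dict(l=(182,523),bot=(275,595),r=(405,463)).items(): print("plate s",n,at_z(a,S(*p),8).round(1))
print("green knob",at_z(b,(597/1.5,371/1.5),38))
save(b,"t3.png",(236,155,280,225),8.5)
save(a,"s3.png",(240,175,305,232),9)
```

```text
[[ 0.     0.452 -0.892]
 [-0.    -0.892 -0.452]
 [-1.     0.    -0.   ]]
knob top (array([ 533.45147035, -208.49844225,  108.34323035]), np.float64(3.8070940004491978)) [ 531.85469099 -206.82344911  110.        ]
lever ball (array([ 497.97026155, -321.56872281,  144.31533731]), np.float64(1.6242372388446948))
blocktop tl [ 578.2 -122.7   70. ]
blocktop tr [ 561.6 -355.5   70. ]
blocktop bl [ 507.9 -113.7   70. ]
blocktop br [ 485.9 -350.    70. ]
cover tl [ 571.3 -134.5   78. ]
cover tr [ 560.8 -281.8   78. ]
cover bl [ 508.4 -130.2   78. ]
cover br [ 494.9 -277.1   78. ]
plate nearRight [499.7 -82.5   8. ]
plate nearLeft [486.1   2.6   8. ]
plate farLeft [627.6  28.5   8. ]
plate farRight [644.7 -58.9   8. ]
plate s l [647.7 -52.9   8. ]
plate s bot [634.8  34.    8. ]
plate s r [489.8   9.1   8. ]
green knob [ 410.3038435  -478.21030088   38.        ]
```

View pics/s3.png

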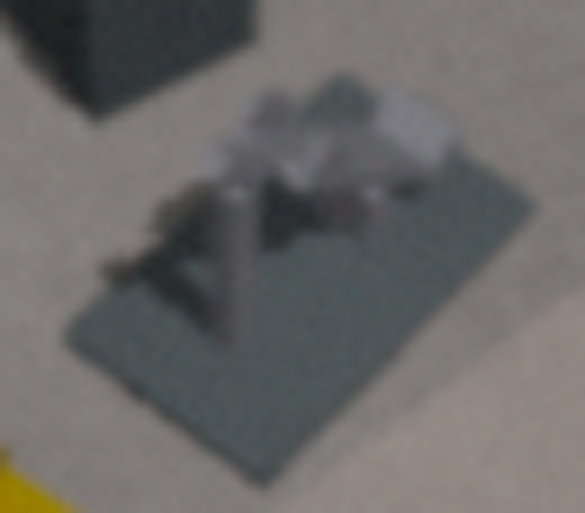

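View pics/t3.png

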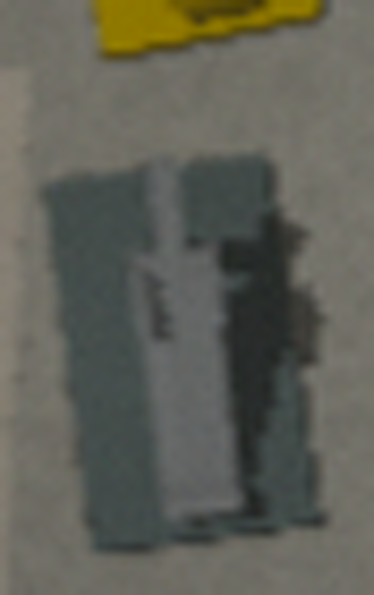

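The grey cradle at top pixel (258,197) is the right one, because the other at (257,139) is yellow. Its post is at the far end, so it rises away from the robot. The white cover on the block has its knob at about (532,-207,110). First I move above the knob with the jaws along the block's x.

Emit:
{"api": "arm_command", "payload": {"deltas": [[1, [27, 30, 0], 0.1], [1, [70, 78, 0], 0.25], [1, [115, 128, 0], 0.4], [1, [160, 178, 0], 0.55], [1, [205, 228, 0], 0.7], [1, [240, 268, 0], 0.85], [1, [265, 297, 0], 1.0], [1, [272, 305, 0], 1.02], [1, [272, 305, 0], 1.02], [1, [272, 305, 0], 1.02], [1, [272, 305, 0], 1.02]]}}

```text
time_s: 2.6
ee_pos: [531.6, -208.0, 224.8]
ee_rot: [-50.2, 90.0, -144.8]
force: [-0.4, 0.0, -0.2]
gripper_width: 91.0
```

Run:
```python
from h import *
a=cams.grab_frame("scene");b=cams.grab_frame("top")
s=env.state();print(s['ee_pos'],s['qpos'],s['force'])
save(b,"t4.png",(235,130,375,250),5.5);save(a,"s4.png",(180,50,320,190),5)
```

```text
[ 531.02170169 -208.89199104  225.00676462] [-2.26130312e+01  1.79230736e+01  9.02073784e+01 -2.82814133e-02
  7.18795181e+01 -1.78365358e+01] [-0.10165437 -0.39968839 -0.79424163]
```

View pics/s4.png

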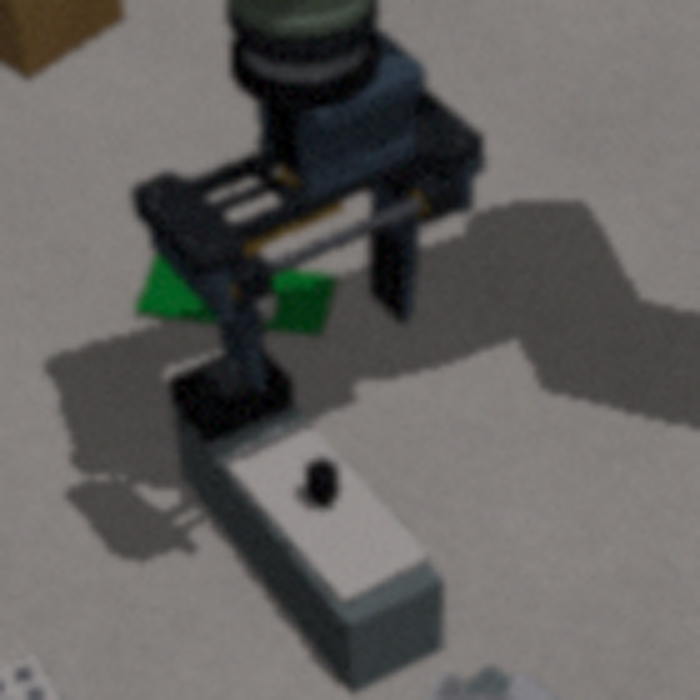

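View pics/t4.png

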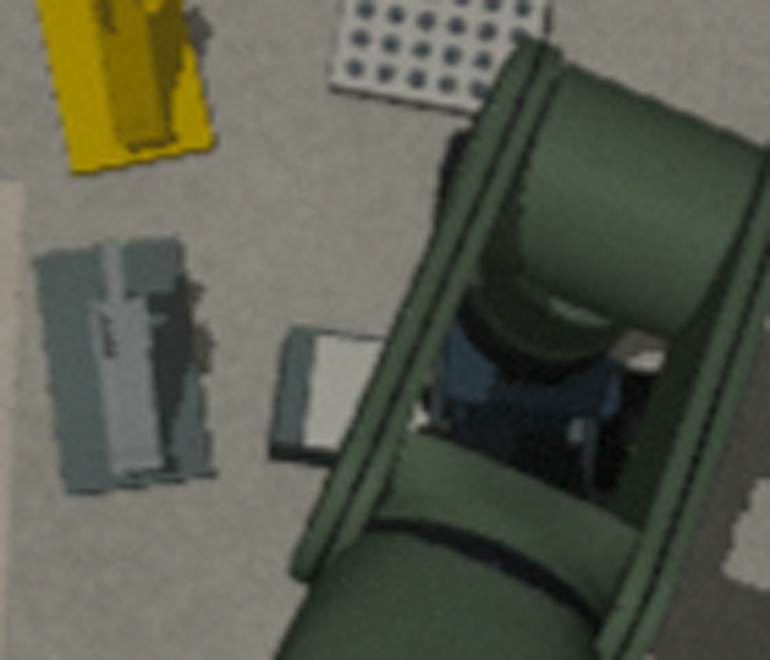

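Emit:
{"api": "arm_command", "payload": {"deltas": [[1, [0, 0, -30], 0], [1, [0, 0, -65], 0], [1, [0, 0, -95], 0], [1, [0, 0, -115], 0], [1, [0, 0, -128], 0], [1, [0, 0, -128], 0], [0, [0, 0, -128], 0], [0, [0, 0, -128], 0], [0, [0, 0, -128], 0], [0, [0, 0, -128], 0], [0, [0, 0, -128], 0], [0, [0, 0, -128], 0], [0, [0, 0, -128], 0], [0, [0, 0, -128], 0]], "grip_force": 20}}

```text
time_s: 4.1
ee_pos: [531.8, -207.9, 96.9]
ee_rot: [166.9, 90.0, 72.2]
force: [-0.1, -0.1, 0.2]
gripper_width: 30.3
```

Run:
```python
from h import *
a=cams.grab_frame("scene")
s=env.state();print(s['ee_pos'],s['gripper_width'],s['force'])
save(a,"s5.png",(180,50,320,190),5)
```

```text
[ 531.97036771 -207.98039686   96.99783325] 26.203995549246535 [ 1.42746067 -1.17498416 -0.65924738]
```

View pics/s5.png

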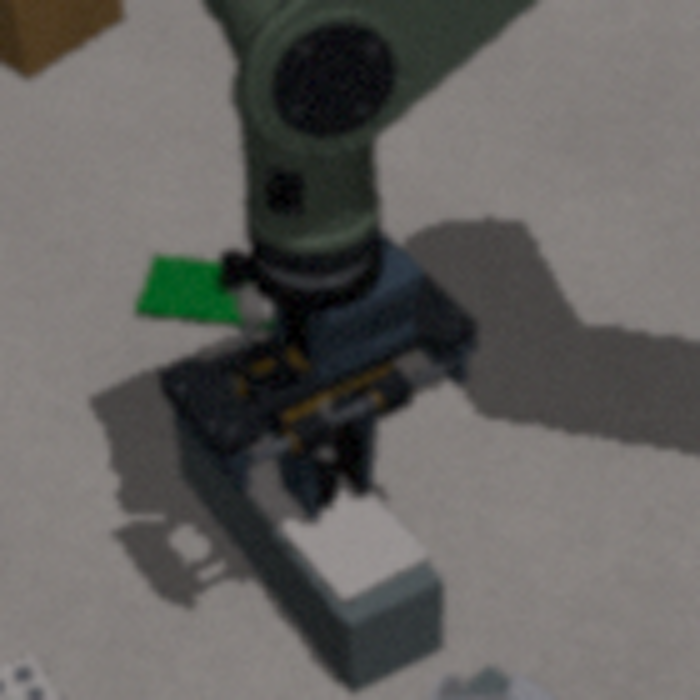

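Emit:
{"api": "arm_command", "payload": {"deltas": [[0, [0, 0, 0], 0], [0, [0, 0, 0], 0], [0, [0, 0, 0], 0], [0, [0, 0, 5], 0], [0, [0, 0, 15], 0], [0, [0, 0, 35], 0], [0, [0, 0, 60], 0], [0, [-25, 0, 70], 0], [0, [-65, 0, 70], 0], [0, [-105, -10, 70], 0], [0, [-145, -35, 70], 0], [0, [-180, -65, 70], 0], [0, [-200, -90, 70], 0], [0, [-202, -92, 70], 0], [0, [-202, -92, 70], 0]], "grip_force": 20}}

```text
time_s: 5.65
ee_pos: [329.5, -300.4, 167.6]
ee_rot: [78.2, 89.9, -16.7]
force: [-0.1, 0.2, -1.1]
gripper_width: 21.9
```

Run:
```python
from h import *
a=cams.grab_frame("scene");b=cams.grab_frame("top")
s=env.state();print(s['ee_pos'],s['gripper_width'],s['force'])
save(a,"s6.png",(160,30,340,190),4.4);save(b,"t6.png",(270,170,350,240),10)
```

```text
[ 330.34815994 -299.57802377  167.29458441] 21.31708101911901 [-0.38429798  0.67851667 -0.11525299]
```

View pics/s6.png

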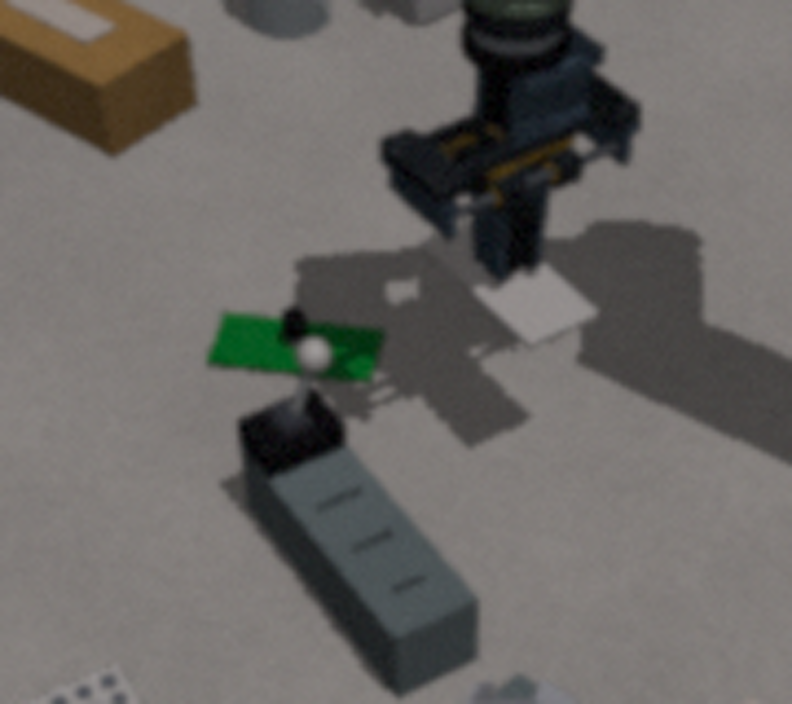

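View pics/t6.png

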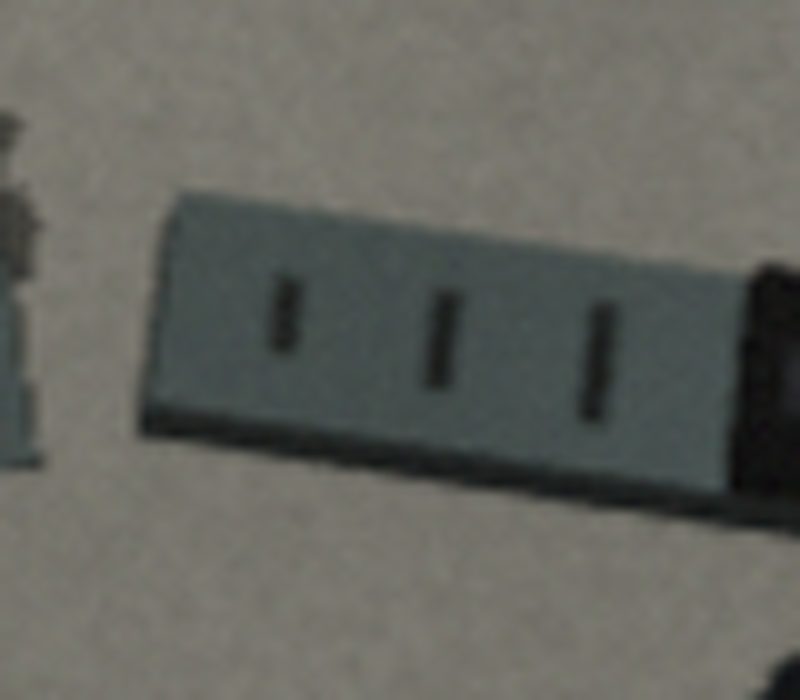

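The cover is lifted and the slots show. In the top crop they run small (285,313), medium (443,340), large (598,362). Now I lower the cover onto the clear bench.

Emit:
{"api": "arm_command", "payload": {"deltas": [[0, [0, 0, -30], 0], [0, [0, 0, -70], 0], [0, [0, 0, -105], 0], [0, [0, 0, -125], 0], [0, [0, 0, -135], 0], [0, [0, 0, -139], 0], [0, [0, 0, -140], 0], [0, [0, 0, -140], 0], [0.5, [0, 0, -140], 0], [0.5, [0, 0, -140], 0], [0.5, [0, 0, -140], 0], [0.5, [0, 0, -140], 0], [0.5, [0, 0, -140], 0], [0.5, [0, 0, -120], 0], [0.5, [0, 0, -80], 0], [0.5, [0, 0, -30], 0], [0.5, [0, 0, 0], 0]]}}

```text
time_s: 7.45
ee_pos: [330.6, -300.8, 170.2]
ee_rot: [51.9, 89.7, -42.8]
force: [0.6, 0.8, -0.6]
gripper_width: 45.8
```

Run:
```python
from h import *
a=cams.grab_frame("scene");b=cams.grab_frame("top")
s=env.state();print(s['ee_pos'],s['gripper_width'],s['force'],s['qpos'])
save(a,"s7.png",(160,30,400,290),2.3);save(b,"t7.png",(110,120,420,280),2.5)
# slots
T=lambda x,y:(270+x/10,170+y/10); S=lambda x,y:(160+x/4.4,30+y/4.4)
for n,t,q in (("small",(285,313),(410,584)),("med",(443,340),(374,542)),("large",(598,362),(339,500))):
    print(n,at_z(b,T(*t),70).round(1),at_z(a,S(*q),70).round(1),tri(a,S(*q),b,T(*t)))
```

```text
[ 331.90007161 -302.01202522  171.27301072] 45.351704232674344 [ 0.33840754 -0.24251649 -0.1415129 ] [-4.37728226e+01  9.28745998e+00  1.10400769e+02  5.99099084e-03
  5.97287968e+01 -3.90711047e+01]
small [ 541.2 -157.9   70. ] [ 543.7 -152.7   70. ] (array([ 541.42050827, -157.51931584,   64.46923701]), np.float64(2.3201210193788464))
med [ 534.4 -207.9   70. ] [ 538.7 -201.    70. ] (array([ 534.97697991, -208.1226371 ,   61.90598359]), np.float64(2.2896915183933872))
large [ 529.1 -256.9   70. ] [ 532.9 -251.    70. ] (array([ 529.63698519, -257.36115643,   63.14640098]), np.float64(1.7536897541768712))
```

View pics/s7.png

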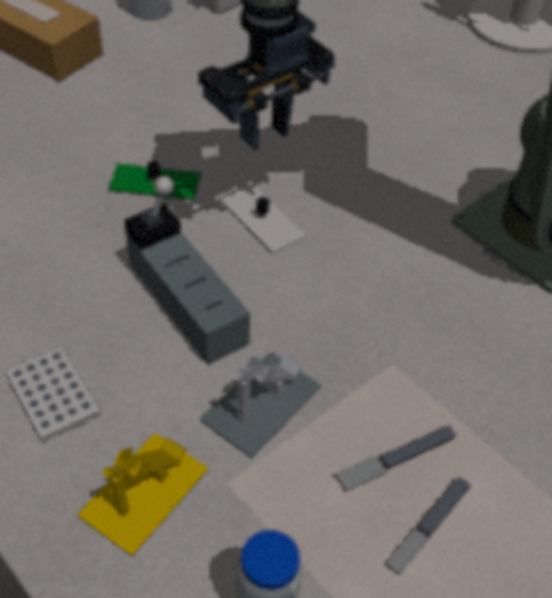

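View pics/t7.png

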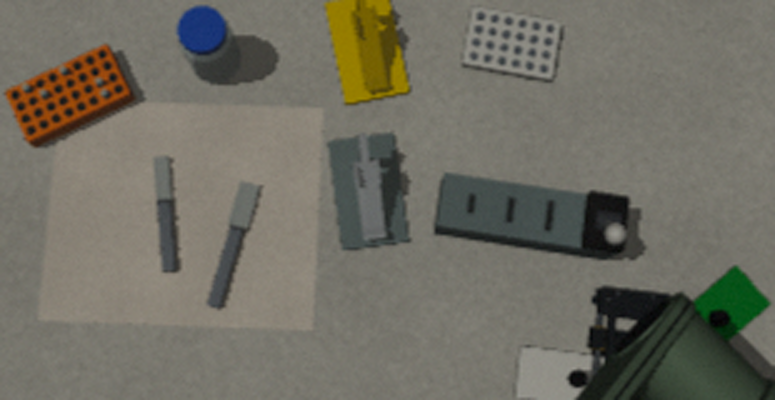

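The cover lies on the bench. Next I go above the medium spatula's handle. That also clears the view for checking the cameras.

Emit:
{"api": "arm_command", "payload": {"deltas": [[0.5, [10, 35, 0], 0.13], [0.5, [22, 80, 0], 0.27], [0.5, [34, 125, 0], 0.41], [0.5, [46, 170, 0], 0.55], [0.5, [58, 215, 0], 0.69], [0.5, [70, 260, 0], 0.83], [0.5, [83, 305, 0], 0.97], [0.5, [95, 350, 0], 1.11], [0.5, [107, 395, 0], 1.25], [0.5, [117, 432, 0], 1.37], [0.5, [124, 456, 0], 1.42], [0.5, [124.5, 458.8, 0], 1.43], [0.5, [124.5, 458.8, 0], 1.43], [0.5, [124.5, 458.8, 0], 1.43]]}}

```text
time_s: 8.95
ee_pos: [453.5, 157.6, 166.3]
ee_rot: [-138.2, 89.9, -151.1]
force: [-0.5, -0.2, 0.2]
gripper_width: 45.8
```

Run:
```python
from h import *
a=cams.grab_frame("scene");b=cams.grab_frame("top")
s=env.state();print(s['ee_pos'],s['gripper_width'],s['qpos'])
save(a,"s8.png",(205,80,285,150),9);save(b,"t8.png",(310,210,410,290),7.5)
save(a,"s8b.png",(280,130,400,290),3.7)
```

```text
[453.81606896 157.5507689  166.73999733] 45.78302172409668 [ 1.77820969e+01  1.26312673e+01  1.06721996e+02 -1.43001162e-02
  6.06947187e+01 -5.93384732e+01]
```

View pics/s8.png

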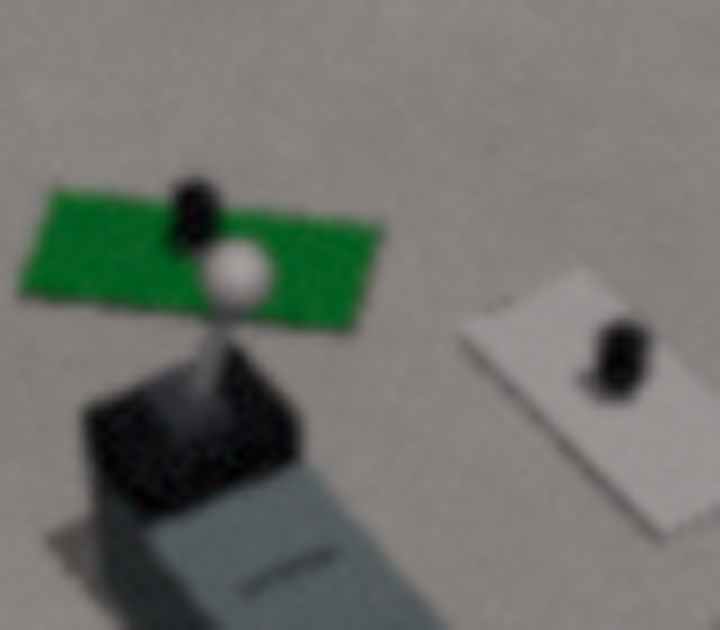

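View pics/t8.png

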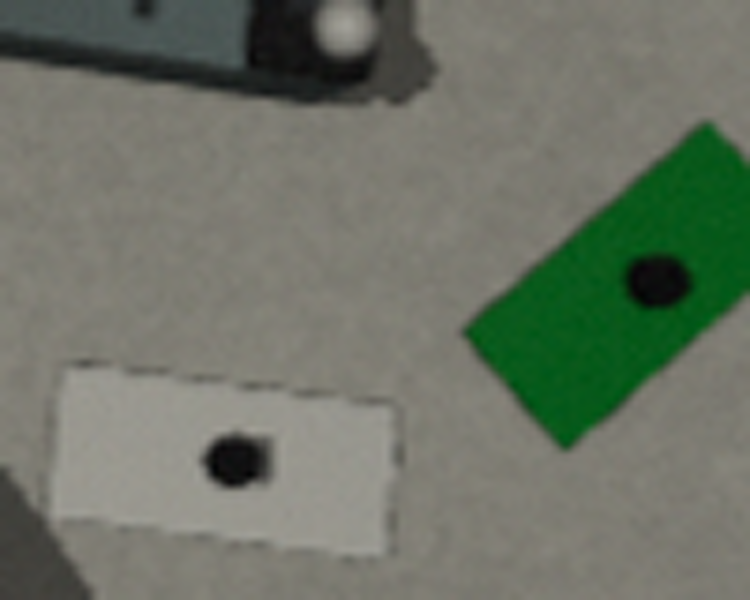

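View pics/s8b.png

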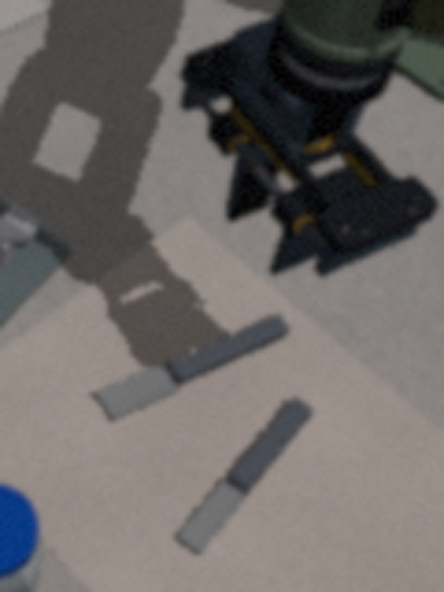

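Run:
```python
from h import *
a=cams.grab_frame("scene");b=cams.grab_frame("top")
T=lambda x,y:(310+x/7.5,210+y/7.5); S=lambda x,y:(205+x/9,80+y/9)
print(at_z(b,T(233,460),38),at_z(a,S(627,337),40),tri(a,S(627,337),b,T(233,460)))
C=[at_z(b,T(*p),8) for p in((63,363),(398,403),(390,557),(52,515))];print(np.mean(C,0),C[1]-C[0],C[3]-C[0])
```

```text
[ 329.14985293 -297.61806591   38.        ] [ 332.63085418 -293.29483334   40.        ] (array([ 328.93475062, -297.94016152,   34.81933874]), np.float64(0.7878234175582262))
[ 329.72848731 -300.4132584     8.        ] [ -11.66916111 -143.59622548    0.        ] [-64.00245503   4.31222654   0.        ]
```

```bash
cat > slots.py <<'E'
from h import *
def slots(b):
    g=cv2.cvtColor(b["img"],cv2.COLOR_RGB2GRAY).astype(float)
    out=[]
    for u,v in((298.5,201.3),(314.3,204),(329.8,206.2)):
        x0,y0=int(u-6),int(v-9); p=g[y0:y0+19,x0:x0+13]
        bg=np.median(p); w=np.clip(bg-p-8,0,None)
        yy,xx=np.mgrid[y0:y0+19,x0:x0+13]
        r=np.hypot(xx-u,(yy-v)*.6)<5.5; w=w*r
        out.append((np.array([(w*xx).sum(),(w*yy).sum()])/w.sum(), w))
    return out
E
python3 - <<'E'
from slots import *
b=cams.grab_frame("top")
P=[]
for c,w in slots(b): P.append(at_z(b,c,70)); print(c.round(2),P[-1].round(1))
d=P[0]-P[2];print(d,np.degrees(np.arctan2(-d[0],d[1])))
g=cv2.cvtColor(b["img"],cv2.COLOR_RGB2GRAY)
# block top edges: long edges via gradient along columns
for edge in("far","near"):
  pts=[]
  for u in range(292,342,2):
    col=g[180:225,u].astype(float); gr=np.diff(col); 
    i=np.argmin(gr[:20]) if edge=="far" else 20+np.argmin(gr[20:]); 
    k=slice(max(i-2,0),i+3); wt=np.clip(-gr[k],0,None); vv=180.5+(wt*np.arange(k.start,k.start+len(wt))).sum()/wt.sum()
    pts.append(at_z(b,(u,vv),70)[:2])
  pts=np.array(pts); pf=np.polyfit(pts[:,1],pts[:,0],1); res=pts[:,0]-np.polyval(pf,pts[:,1]); ok=abs(res)<3
  pf=np.polyfit(pts[ok,1],pts[ok,0],1); print(edge,pf,"x at y=-208",np.polyval(pf,-208),ok.sum(),np.degrees(np.arctan(pf[0])))
E
```

```text
[298.14 201.02] [ 542.1 -156.7   70. ]
[313.7  203.52] [ 535.8 -206.    70. ]
[329.36 205.98] [ 529.7 -255.5   70. ]
[12.34233633 98.71757067  0.        ] -7.126525025235092
far [1.18450974e-01 5.95756445e+02] x at y=-208 571.1186421797033 23 6.755264678099132
near [1.23011574e-01 5.26163569e+02] x at y=-208 500.5771619680114 25 7.012813344230467
```

```bash
cat > crad.py <<'E'
from h import *
CX,CY,CW=551.0,-28.8,9.6
def Wp(p,c=(CX,CY,CW)):
    t=np.radians(c[2]); p=np.array(p,float).reshape(-1,3)
    return np.stack([c[0]+p[:,0]*np.cos(t)-p[:,1]*np.sin(t),c[1]+p[:,0]*np.sin(t)+p[:,1]*np.cos(t),p[:,2]],1)
def sn(s,n,y): r=.5**.5; return (s*r-n*r,y,70+s*r+n*r)
def overlay(f,name,crop,s,c):
    x0,y0,x1,y1=crop
    im=cv2.resize(f["img"][y0:y1,x0:x1,::-1],None,fx=s,fy=s,interpolation=cv2.INTER_CUBIC)
    def poly(P,col,cl=True):
        q=proj(f,Wp(P,c)); q=((q-[x0,y0]+.5)*s-.5); cv2.polylines(im,[np.round(q*8).astype(np.int32)],cl,col,1,cv2.LINE_AA,3)
    poly([(-60,-45,8),(90,-45,8),(90,45,8),(-60,45,8)],(0,0,255))
    poly([sn(42,-7,-5),sn(80,-7,-5),sn(80,-7,5),sn(42,-7,5)],(0,255,0))
    for y in(-12,12): poly([sn(16,5,y),sn(42,5,y),sn(42,-7,y),sn(16,-7,y)],(255,0,0))
    poly([sn(-61.5,-7,-12),sn(16,-7,-12),sn(16,-7,12),sn(-61.5,-7,12)],(0,255,255))
    cv2.imwrite("pics/"+name,im)
E
python3 - <<'E'
from crad import *
from scipy.optimize import least_squares
a=cams.grab_frame("scene");b=cams.grab_frame("top")
g=cv2.cvtColor(b["img"],cv2.COLOR_RGB2GRAY).astype(float)
# fit plate edges: sample along left, near, far edges; maximise gradient
def cost(c):
    tot=0
    for A,B,n in (((-55,45),(85,45),(0,1)),((-60,42),(-60,-30),(-1,0)),((90,42),(90,-40),(1,0)),((-60,-45),(-20,-45),(0,-1))):
        t=np.linspace(0,1,40)[:,None]; P=np.array(A)*(1-t)+np.array(B)*t
        v=[]
        for o in(1.5,-1.5,4,-4):
            Q=P+np.array(n)*o; q=proj(b,Wp(np.c_[Q,np.full(len(Q),8)],c)).astype(np.float32)
            v.append(cv2.remap(g.astype(np.float32),q[:,0].reshape(1,-1),q[:,1].reshape(1,-1),cv2.INTER_CUBIC)[0])
        tot+=np.mean(np.clip(v[0]-v[1],-25,25))+np.mean(np.clip(v[2]-v[3],-25,25))
    return -tot
from scipy.optimize import minimize
best=None
for x in np.arange(544,560,1.5):
  for y in np.arange(-36,-20,1.5):
    for w in(8,9.5,11):
      k=cost((x,y,w)); 
      if best is None or k<best[0]: best=(k,(x,y,w))
r=minimize(cost,best[1],method="Nelder-Mead");print(best,r.x,r.fun)
overlay(b,"t9.png",(230,150,285,230),8,r.x); overlay(a,"s9.png",(235,170,310,235),8,r.x)
# scene bias: fit manual
E
```

```text
(np.float32(-149.75539), (np.float64(551.5), np.float64(-27.0), 11)) [550.8268306  -27.14607363  10.31907591] -151.852294921875
```

View pics/t9.png

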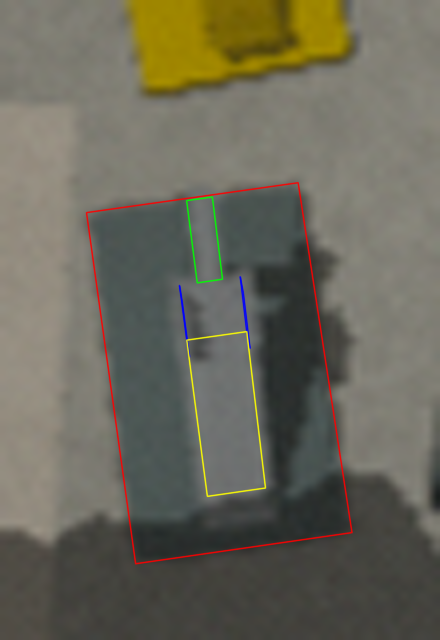

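View pics/s9.png

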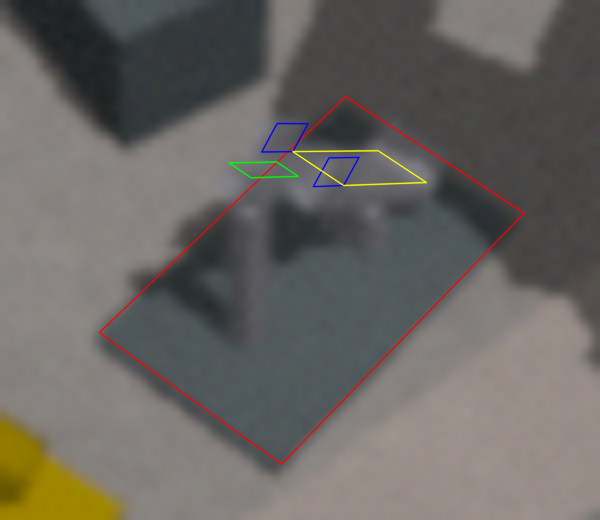

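The cradle overlay fits in the top view: origin (551,-27), yaw 10.3°, rising along world +x. The block yaw is -7°, with the medium slot at (536,-206) and the small slot at (542,-157). Now I grip the medium spatula.

Emit:
{"api": "arm_command", "payload": {"deltas": [[0.5, [0, 0, -40], 0], [0.5, [0, 0, -80], 0], [0.5, [0, 0, -115], 0], [0.5, [0, 0, -138], 0], [0.5, [0, 0, -149], 0], [0.5, [0, 0, -154], 0], [0.5, [0, 0, -154], 0], [0, [0, 0, -154], 0], [0, [0, 0, -154], 0], [0, [0, 0, -154], 0], [0, [0, 0, -154], 0], [0, [0, 0, -154], 0], [0, [0, 0, -154], 0], [0, [0, 0, -154], 0]], "grip_force": 15}}

```text
time_s: 10.7
ee_pos: [454.6, 158.9, 13.6]
ee_rot: [33.9, 89.9, 21.2]
force: [-0.0, 0.5, 5.3]
gripper_width: 17.7
```

Run:
```python
from h import *
a=cams.grab_frame("scene");b=cams.grab_frame("top")
s=env.state();print(s['ee_pos'],s['gripper_width'],s['force'])
save(a,"s10.png",(280,130,400,290),3.7);save(b,"t10.png",(150,160,260,250),7)
```

```text
[454.642696   158.95064555  13.55256292] 18.16180710923524 [-0.46162742 -1.11086725  5.41684206]
```

View pics/s10.png

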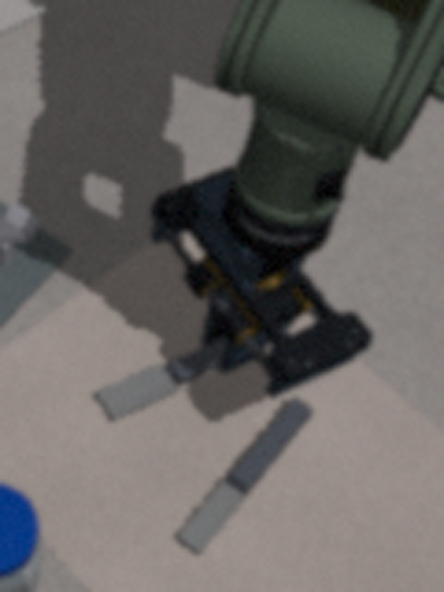

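View pics/t10.png

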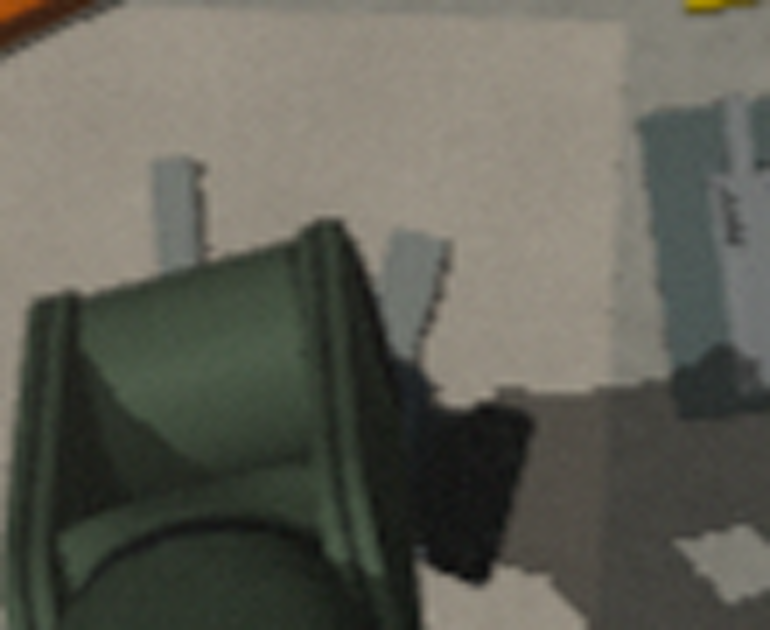

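Emit:
{"api": "arm_command", "payload": {"deltas": [[0, [0, 0, 5], 0], [0, [0, 0, 25], 0], [0, [0, 0, 60], 0], [0, [0, 0, 100], 0], [0, [5, -6, 135], -0.1], [0, [15, -20, 157], -0.25], [0, [25, -32, 162], -0.4], [0, [35, -45, 162], -0.55], [0, [46, -58, 162], -0.7], [0, [57, -71, 162], -0.85], [0, [68, -85, 162], -1.0], [0, [78, -98, 162], -1.15], [0, [89, -111, 162], -1.3], [0, [98, -123, 162], -1.45], [0, [107, -134, 162], -1.6], [0, [116, -145, 162], -1.75], [0, [124, -155, 162], -1.9], [0, [131, -164, 162], -2.05], [0, [138, -172, 162], -2.2], [0, [141.8, -177.7, 162], -2.35]]}}

```text
time_s: 12.8
ee_pos: [596.3, -19.5, 174.6]
ee_rot: [-18.2, 90.0, -166.0]
force: [-0.1, -0.2, -1.1]
gripper_width: 17.9
```

Emit:
{"api": "arm_command", "payload": {"deltas": [[0, [0, 0, 0], -0.12], [0, [0, 0, 0], -0.24], [0, [0, 0, 0], -0.34], [0, [0, 0, 0], -0.388], [0, [0, 0, 0], -0.388], [0, [0, 0, 0], -0.388], [0, [0, 0, 0], -0.388]]}}

```text
time_s: 13.5
ee_pos: [596.0, -18.9, 174.9]
ee_rot: [2.2, 90.0, -167.4]
force: [0.2, 0.8, -0.2]
gripper_width: 17.5
```

Run:
```python
from h import *
a=cams.grab_frame("scene");b=cams.grab_frame("top")
s=env.state();print(s['ee_pos'],s['gripper_width'],s['force'],s['torque'],s['qpos'])
save(a,"s11.png",(190,90,340,240),5);save(b,"t11.png",(200,110,320,220),6)
```

```text
[596.06719098 -18.85144317 174.95504879] 18.087492072538023 [-0.13575529  0.10467118 -0.42116144] [0.05494788 0.03476715 0.02881796] [-2.91423061e+00  2.21922985e+01  9.11931176e+01 -4.31001264e-03
  6.66183511e+01  7.67033482e+01]
```

View pics/s11.png

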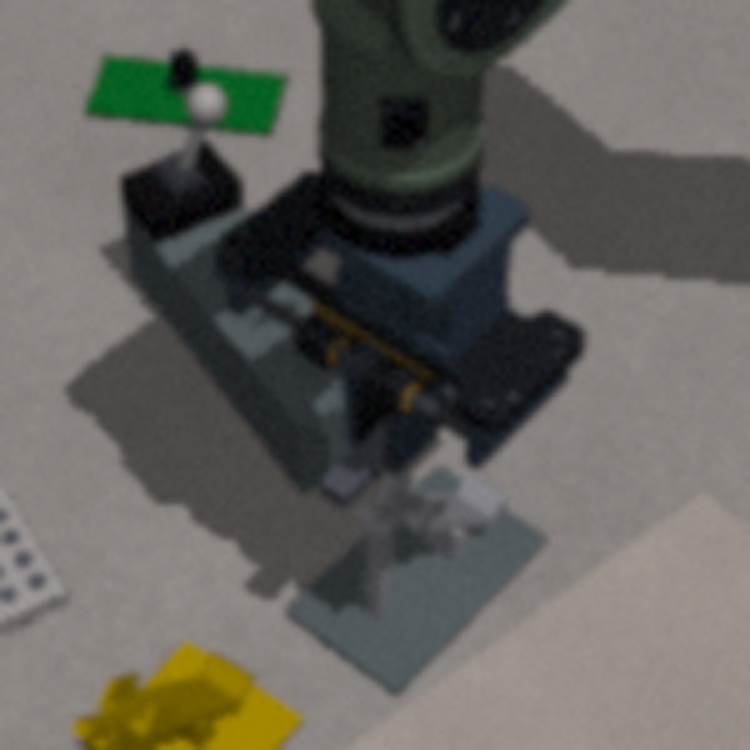

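View pics/t11.png

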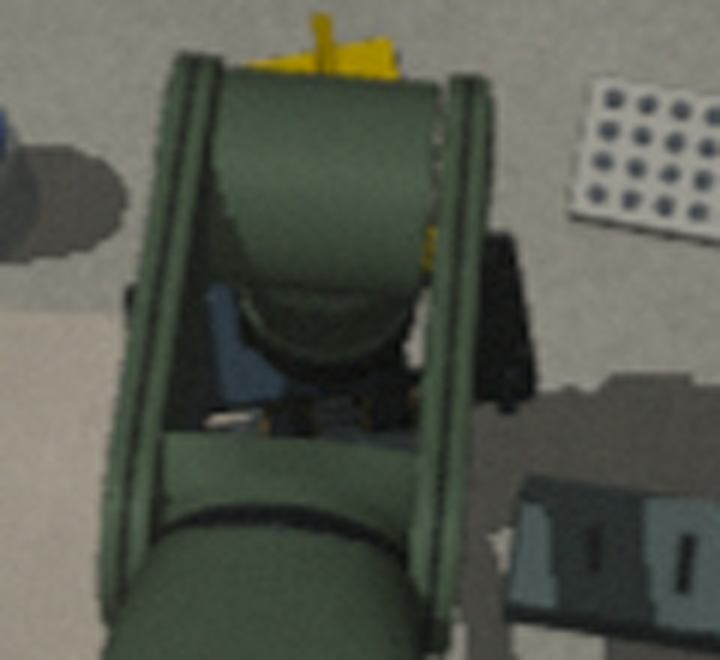

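Run:
```python
from crad import *
a=cams.grab_frame("scene")
t=np.radians(10.3)
for th in(0,15,30,45):
    r=np.radians(th); P=np.array([596+51*np.cos(r)*np.cos(t),-19+51*np.cos(r)*np.sin(t),169+51*np.sin(r)])
    print(th,proj(a,P),proj(a,P-[3,5,0]))
```

```text
0 [[255.98389489 188.2490305 ]] [[255.67921187 186.50771367]]
15 [[256.36141166 184.79106084]] [[256.05216473 183.04409632]]
30 [[257.597548   180.69608474]] [[257.28124605 178.94990892]]
45 [[259.61792707 176.26369691]] [[259.29252516 174.5247644 ]]
```

Still horizontal. I loosen the grip and lower so the rail's upper end tips the handle up and the blade down.

Emit:
{"api": "arm_command", "payload": {"deltas": [[0, [0, 0, -10], 0], [0, [0, 0, -22], 0], [0, [0, 0, -32], 0], [0, [0, 0, -37], 0], [0, [0, 0, -39], 0], [0, [0, 0, -41], 0], [0, [0, 0, -43], 0], [0, [0, 0, -45], 0], [0, [0, 0, -46], 0], [0, [0, 0, -46], 0]], "grip_force": 5}}

```text
time_s: 14.65
ee_pos: [596.2, -18.9, 129.0]
ee_rot: [146.3, 90.0, -23.3]
force: [-1.4, -0.5, 1.5]
gripper_width: 17.7
```

Run:
```python
from h import *
a=cams.grab_frame("scene");b=cams.grab_frame("top")
s=env.state();print(s['ee_pos'],s['gripper_width'],s['force'],s['torque'])
save(a,"s12.png",(190,90,340,240),5)
```

```text
[596.15650219 -18.88323515 129.02186417] 18.28516844433432 [-0.97407897 -0.05762671  1.26940484] [0.02341798 0.2241651  0.00823891]
```

View pics/s12.png

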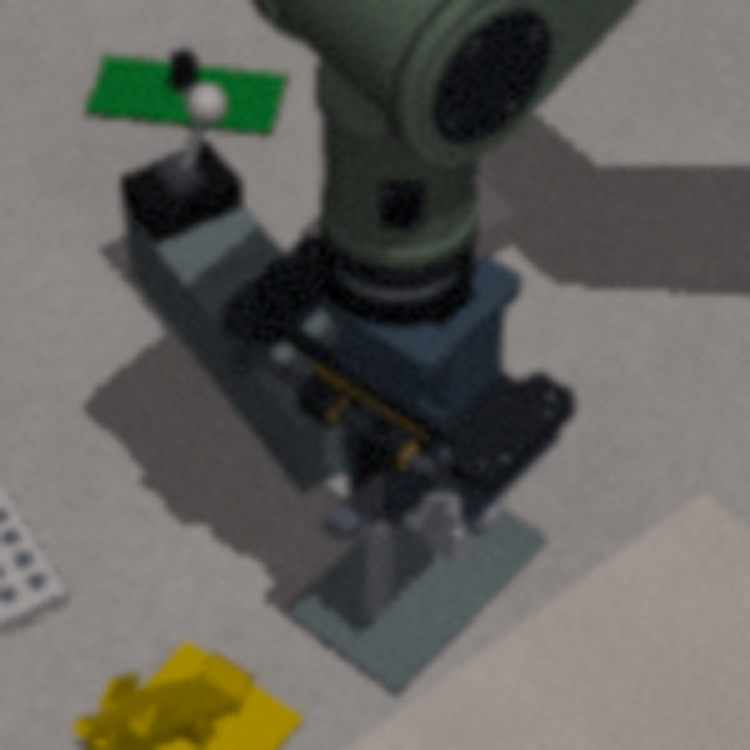

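Emit:
{"api": "arm_command", "payload": {"deltas": [[0, [0, 0, -1], 0], [0, [0, 0, -2], 0], [0, [0, 0, -3], 0], [0, [0, 0, -4], 0], [0, [0, 0, -5], 0], [0, [0, 0, -6], 0], [0, [0, 0, -7], 0], [0, [0, 0, -7], 0]]}}

```text
time_s: 15.55
ee_pos: [596.3, -18.9, 121.9]
ee_rot: [157.6, 90.0, -12.1]
force: [0.1, -0.3, 1.2]
gripper_width: 17.8
```

Run:
```python
from h import *
a=cams.grab_frame("scene");b=cams.grab_frame("top")
s=env.state();print(s['ee_pos'],s['gripper_width'],s['force'],s['torque'])
save(a,"s13.png",(230,150,310,230),9)
```

```text
[596.18821897 -18.91404262 121.85069001] 17.746892470523818 [ 0.11467013 -0.34094044  1.65307637] [ 0.00952614 -0.00852938 -0.02859775]
```

View pics/s13.png

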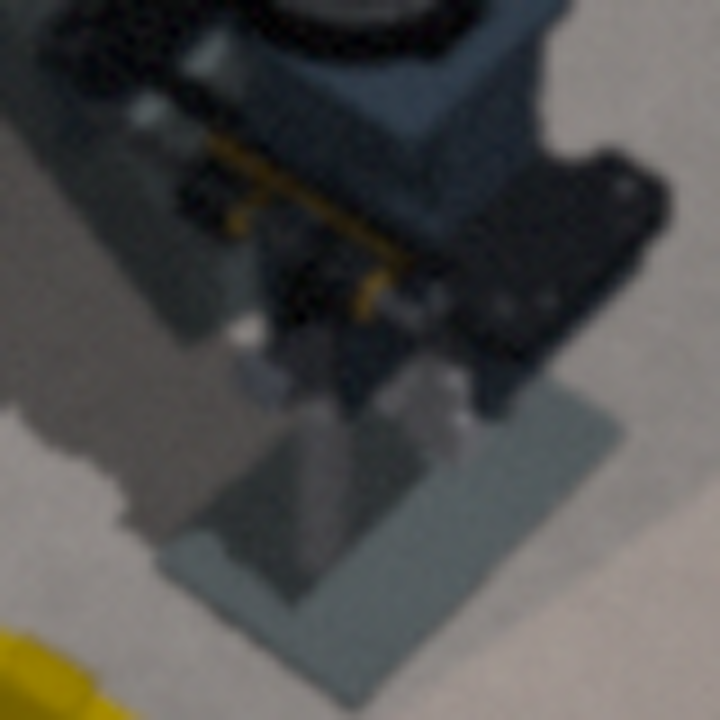

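Run:
```python
from crad import *
a=cams.grab_frame("scene")
t=np.radians(10.3)
for th in(0,15,30,40,45,50):
    r=np.radians(th); P=np.array([596.2+51*np.cos(r)*np.cos(t),-19+51*np.cos(r)*np.sin(t),116+51*np.sin(r)])
    print(th,proj(a,P-[3,5,0]))
```

```text
0 [[255.85613389 198.18482742]]
15 [[256.21468926 194.98833713]]
30 [[257.39133431 191.16611279]]
40 [[258.59792261 188.40565462]]
45 [[259.31484452 186.99616986]]
50 [[260.09986938 185.58332091]]
```

Emit:
{"api": "arm_command", "payload": {"deltas": [[0, [0, 0, -1], 0], [0, [0, 0, -2], 0], [0, [0, 0, -3], 0], [0, [0, 0, -3], 0]]}}

```text
time_s: 16.1
ee_pos: [596.0, -18.9, 118.8]
ee_rot: [17.8, 90.0, -151.8]
force: [-0.3, -0.4, 1.9]
gripper_width: 18.0
```

Run:
```python
from h import *
a=cams.grab_frame("scene");b=cams.grab_frame("top")
s=env.state();print(s['ee_pos'],s['gripper_width'],s['force'],s['torque'])
save(a,"s14.png",(230,150,310,230),9)
```

```text
[595.96766816 -18.92912095 118.83233226] 17.76456059498831 [-1.60471317 -0.53214936  1.79760471] [-0.01345075  0.06880904  0.02764644]
```

View pics/s14.png

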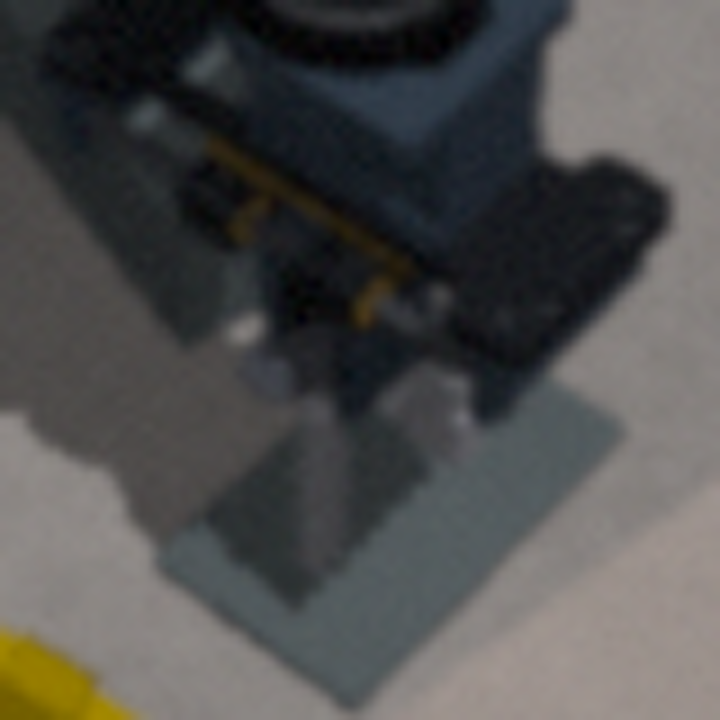

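Emit:
{"api": "arm_command", "payload": {"deltas": [[0, [0, 0, -1], 0], [0, [0, 0, -2], 0], [0, [0, 0, -3], 0], [0, [0, 0, -4], 0], [0, [0, 0, -4], 0]]}}

```text
time_s: 16.7
ee_pos: [595.9, -18.9, 114.7]
ee_rot: [-1.1, 90.0, -170.8]
force: [-0.4, 0.5, 2.4]
gripper_width: 17.8
```

Run:
```python
from h import *
a=cams.grab_frame("scene");b=cams.grab_frame("top")
s=env.state();print(s['ee_pos'],s['gripper_width'],s['force'],s['torque'])
save(a,"s15.png",(230,150,310,230),9)
```

```text
[595.85638256 -18.89049011 114.71976515] 18.084610677523003 [-0.86981339 -0.7874473   2.63802876] [-0.02062308  0.17853955  0.02523159]
```

View pics/s15.png

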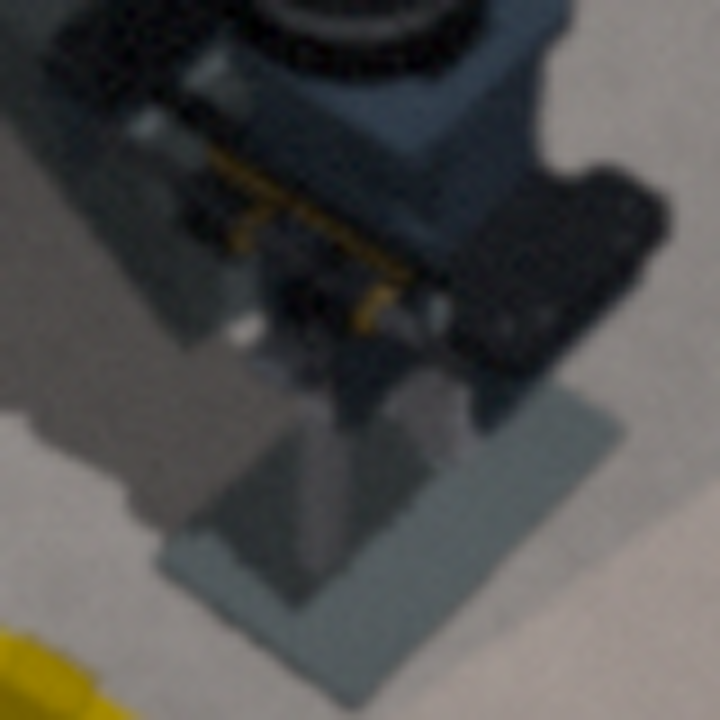

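Emit:
{"api": "arm_command", "payload": {"deltas": [[0.26, [0, 0, 0], 0], [0.26, [0, 0, 0], 0], [0.26, [0, 0, 0], 0], [0.26, [0, 0, 0], 0], [0.26, [0, 0, 0], 0]]}}

```text
time_s: 17.3
ee_pos: [596.1, -18.9, 114.9]
ee_rot: [13.2, 90.0, -156.4]
force: [-0.8, -0.4, -0.2]
gripper_width: 23.9
```

Emit:
{"api": "arm_command", "payload": {"deltas": [[0.5, [0, 0, 0], 0], [0.5, [0, 0, 0], 0], [0.5, [0, 0, 10], 0], [0.5, [0, 0, 40], 0], [0.5, [0, 0, 80], 0], [0.5, [0, 0, 120], 0], [0.5, [0, 0, 120], 0], [0.5, [0, 0, 120], 0]]}}

```text
time_s: 18.1
ee_pos: [596.5, -18.9, 236.7]
ee_rot: [165.5, 89.8, -4.2]
force: [-0.8, 0.1, -0.2]
gripper_width: 45.7
```

Run:
```python
from h import *
a=cams.grab_frame("scene");b=cams.grab_frame("top")
s=env.state();print(s['ee_pos'],s['gripper_width'],s['force'],s['torque'])
save(a,"s16.png",(210,130,310,230),7)
save(b,"t16.png",(110,120,420,280),2.5)
```

```text
[595.35947955 -18.84061733 234.19152652] 45.53696614087829 [ 0.63605572 -0.06956579 -1.63118486] [ 0.02234084  0.01688441 -0.02205454]
```

View pics/s16.png

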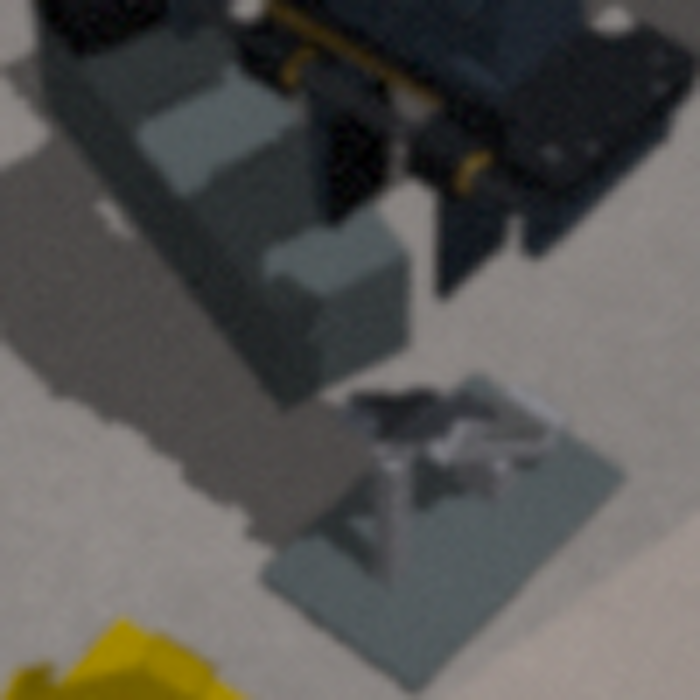

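The spatula appears to lie in the cradle, with its dark handle at crop (420,410). I'll check it with a model overlay.

```bash
cat > ov2.py <<'E'
from crad import *
CR=(550.8,-27.1,10.3)
def seated(f,name,crop,s,hl,bw,bias=(0,0),ds=0):
    x0,y0,x1,y1=crop
    im=cv2.resize(f["img"][y0:y1,x0:x1,::-1],None,fx=s,fy=s,interpolation=cv2.INTER_CUBIC)
    for n,col in((7,(0,255,0)),(-7,(0,128,0))):
        P=Wp([sn(ds,n,-9),sn(ds+hl,n,-9),sn(ds+hl,n,9),sn(ds,n,9)],CR)-[bias[0],bias[1],0]
        q=(proj(f,P)-[x0,y0]+.5)*s-.5; cv2.polylines(im,[np.round(q*8).astype(np.int32)],True,col,1,cv2.LINE_AA,3)
    P=Wp([sn(ds,0,-bw/2),sn(ds-60,0,-bw/2),sn(ds-60,0,bw/2),sn(ds,0,bw/2)],CR)-[bias[0],bias[1],0]
    q=(proj(f,P)-[x0,y0]+.5)*s-.5; cv2.polylines(im,[np.round(q*8).astype(np.int32)],True,(0,0,255),1,cv2.LINE_AA,3)
    cv2.imwrite("pics/"+name,im)
E
python3 - <<'E'
from ov2 import *
a=cams.grab_frame("scene")
seated(a,"s17.png",(235,165,305,230),10,110,27,(3,5))
E
```

```text
(no output)
```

View pics/s17.png

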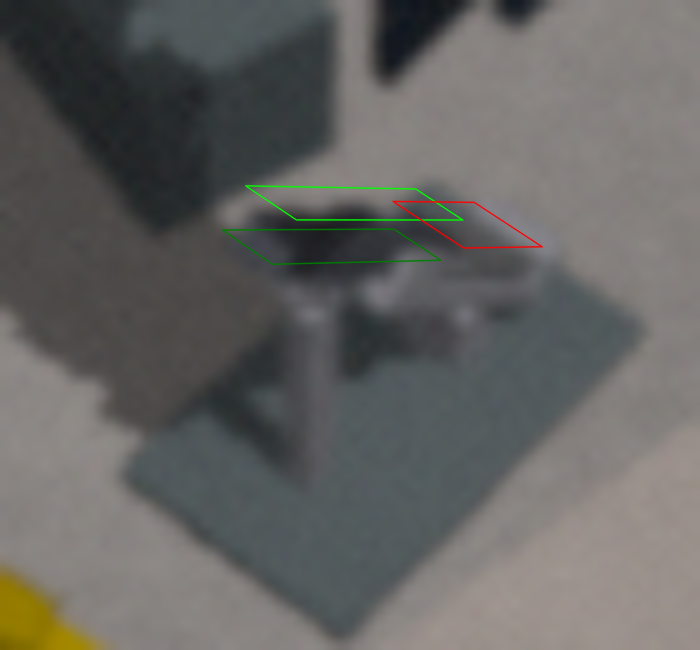

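View pics/t16.png

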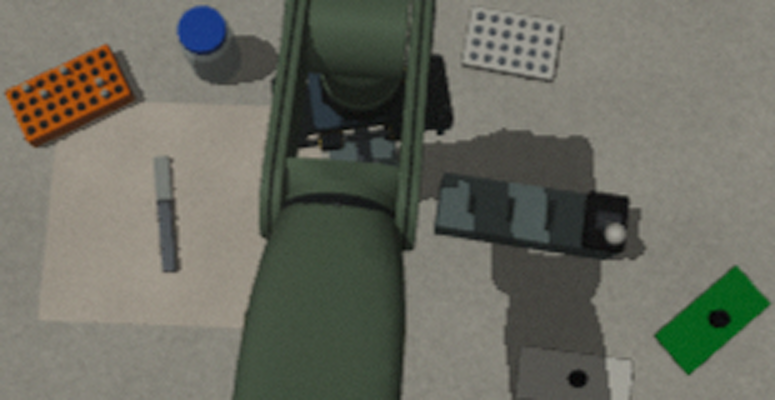

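Emit:
{"api": "arm_command", "payload": {"deltas": [[0.5, [0, -30, 0], 0], [0.5, [0, -75, 0], 0], [0.5, [0, -120, 0], 0], [0.5, [0, -165, 0], 0], [0.5, [0, -205, 0], 0], [0.5, [0, -230, 0], 0], [0.5, [0, -230, 0], 0], [0.5, [0, -230, 0], 0]]}}

```text
time_s: 19.05
ee_pos: [595.5, -248.8, 233.4]
ee_rot: [-45.5, 89.8, 144.8]
force: [-0.6, 0.3, 0.2]
gripper_width: 45.6
```

Run:
```python
from ov2 import *
a=cams.grab_frame("scene");b=cams.grab_frame("top")
s=env.state();print(s['ee_pos'],s['gripper_width'])
seated(b,"t18.png",(230,150,285,220),8,110,27)
save(b,"t18b.png",(230,150,285,220),8)
save(a,"s18.png",(235,165,305,230),10)
```

```text
[ 595.92164853 -247.67069379  234.24602949] 45.668857028678886
```

View pics/t18.png

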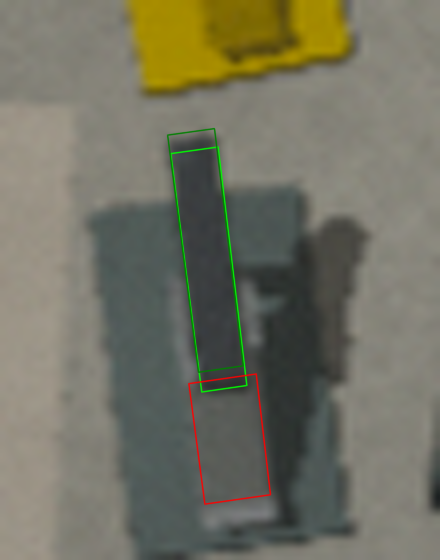

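View pics/t18b.png

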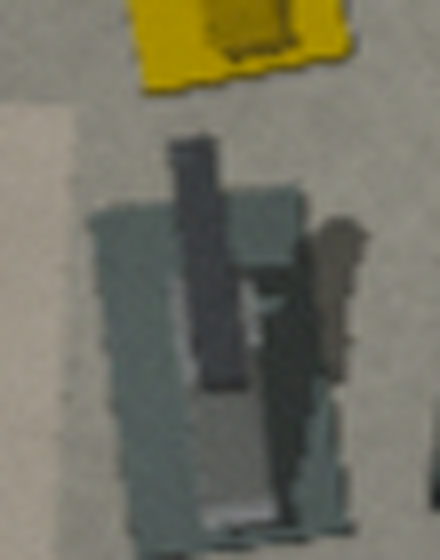

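View pics/s18.png

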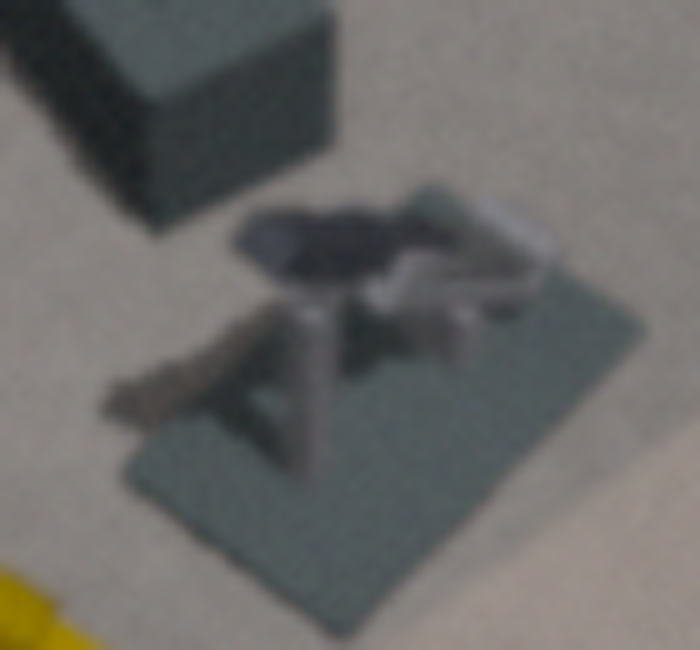

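The overlay matches the seated pose, with the tip near the stop. Now I take a new grip, higher on the handle (x of about 85).

Emit:
{"api": "arm_command", "payload": {"deltas": [[0.5, [2, 30, 0], 0], [0.5, [4, 75, 0], 0], [0.5, [7, 120, 0], 0], [0.5, [10, 165, 0], 0], [0.5, [13, 208, 0], 0], [0.5, [13.8, 232.5, 0], 0], [0.5, [13.8, 232.5, -5], 0], [0.5, [13.8, 232.5, -40], 0], [0.5, [13.8, 232.5, -75], 0], [0.5, [13.8, 232.5, -97], 0], [0.5, [13.8, 232.5, -106], 0], [0.5, [13.8, 232.5, -107], 0], [0, [13.8, 232.5, -107], 0], [0, [13.8, 232.5, -107], 0], [0, [13.8, 232.5, -107], 0], [0, [13.8, 232.5, -107], 0], [0, [13.8, 232.5, -107], 0], [0, [13.8, 232.5, -107], 0], [0, [13.8, 232.5, -107], 0]], "grip_force": 20}}

```text
time_s: 21.05
ee_pos: [610.5, -16.4, 128.8]
ee_rot: [164.9, 89.9, -4.8]
force: [1.2, 0.9, 5.6]
gripper_width: 17.8
```

Run:
```python
from ov2 import *
a=cams.grab_frame("scene")
s=env.state();print(s['ee_pos'],s['gripper_width'],s['force'])
save(a,"s19.png",(210,130,310,230),7)
```

```text
[610.51745253 -16.37080492 128.78900885] 17.861261291647534 [-0.01844052  0.1438178   5.33807265]
```

View pics/s19.png

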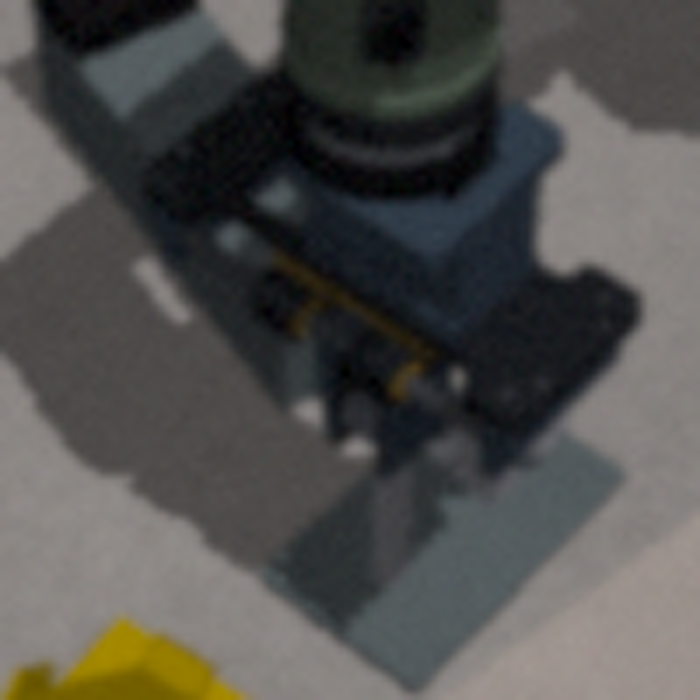

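Emit:
{"api": "arm_command", "payload": {"deltas": [[0, [0, 0, 5], 0], [0, [0, 0, 20], 0], [0, [0, 0, 50], 0], [0, [0, 0, 85], 0], [0, [0, 0, 108], 0], [0, [-5, -3, 112], 0.05], [0, [-15, -9, 112], 0.18], [0, [-27, -17, 112], 0.32], [0, [-41, -26, 112], 0.46], [0, [-55, -35, 112], 0.6], [0, [-69, -44, 112], 0.74], [0, [-83, -53, 112], 0.88], [0, [-97, -62, 112], 1.02], [0, [-111, -71, 112], 1.16], [0, [-125, -80, 112], 1.3], [0, [-139, -89, 112], 1.44], [0, [-153, -98, 112], 1.58], [0, [-167, -107, 112], 1.72], [0, [-181, -116, 112], 1.86], [0, [-192, -123, 112], 2.0]]}}

```text
time_s: 23.1
ee_pos: [416.5, -139.6, 239.5]
ee_rot: [-141.1, 89.9, 164.2]
force: [0.3, -0.7, 0.3]
gripper_width: 17.4
```

Emit:
{"api": "arm_command", "payload": {"deltas": [[0, [-6, -4, 0], 0.13], [0, [-12, -8, 0], 0.27], [0, [-18, -12, 0], 0.41], [0, [-22, -14.5, 0], 0.55], [0, [-26.3, -16.6, 0], 0.69], [0, [-26.3, -16.6, 0], 0.8], [0, [-26.3, -16.6, 0], 0.84], [0, [-26.3, -16.6, 0], 0.84], [0, [-26.3, -16.6, 0], 0.84], [0, [-26.3, -16.6, 0], 0.84]]}}

```text
time_s: 24.1
ee_pos: [391.5, -155.9, 239.8]
ee_rot: [155.1, 90.0, 148.1]
force: [0.5, -0.4, -0.3]
gripper_width: 17.8
```

Run:
```python
from ov2 import *
a=cams.grab_frame("scene");b=cams.grab_frame("top")
s=env.state();print(s['ee_pos'],s['gripper_width'],s['force'],s['qpos'])
save(a,"s20.png",(210,60,340,190),6);save(b,"t20.png",(230,150,370,270),5.5)
```

```text
[ 391.53197951 -155.92840769  239.91356988] 18.256533605601337 [-0.30770576 -0.42786274 -1.29161911] [-2.32810777e+01  3.69528650e+00  1.06303427e+02  3.32406938e-03
  7.00183255e+01 -1.06346827e+02]
```

View pics/s20.png

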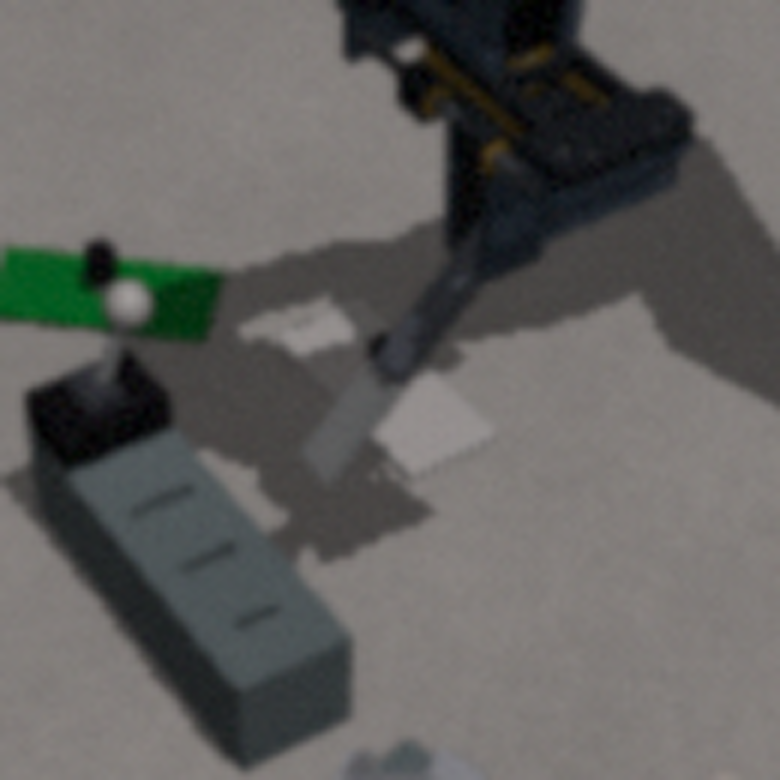

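View pics/t20.png

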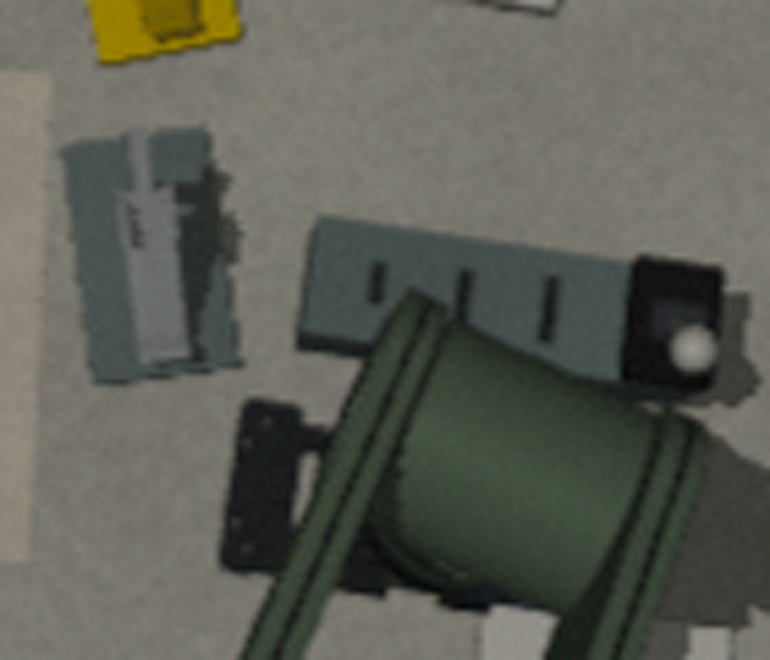

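Held at 45° with the blade towards the block. I lower it, loosen the grip and push the blade tip against the block's near face to swing it upright.

Emit:
{"api": "arm_command", "payload": {"deltas": [[0, [0, 0, -30], 0], [0, [0, 0, -60], 0], [0, [0, 0, -76], 0], [0, [0, 0, -79.5], 0], [0, [0, 0, -79.5], 0], [0, [5, -0.6, -79.5], 0], [0, [10, -1.2, -79.5], 0], [0, [15, -1.8, -79.5], 0], [0, [20, -2.4, -79.5], 0], [0, [25, -3, -79.5], 0], [0, [30, -3.7, -79.5], 0], [0, [35, -4.3, -79.5], 0], [0, [40, -4.9, -79.5], 0], [0, [45, -5.5, -79.5], 0], [0, [50, -6.1, -79.5], 0], [0, [50, -6.1, -79.5], 0]], "grip_force": 6}}

```text
time_s: 25.8
ee_pos: [442.6, -162.3, 160.5]
ee_rot: [0.9, 89.9, -6.0]
force: [0.3, 0.6, 0.1]
gripper_width: 18.0
```

Run:
```python
from ov2 import *
a=cams.grab_frame("scene")
s=env.state();print(s['ee_pos'],s['gripper_width'],s['force'],s['torque'])
save(a,"s21.png",(210,60,340,190),6)
```

```text
[ 442.20019091 -162.17506455  160.45530724] 18.172346042856734 [-0.10705502  0.60152759 -0.4805725 ] [ 0.0784681  -0.14819813 -0.0038104 ]
```

View pics/s21.png

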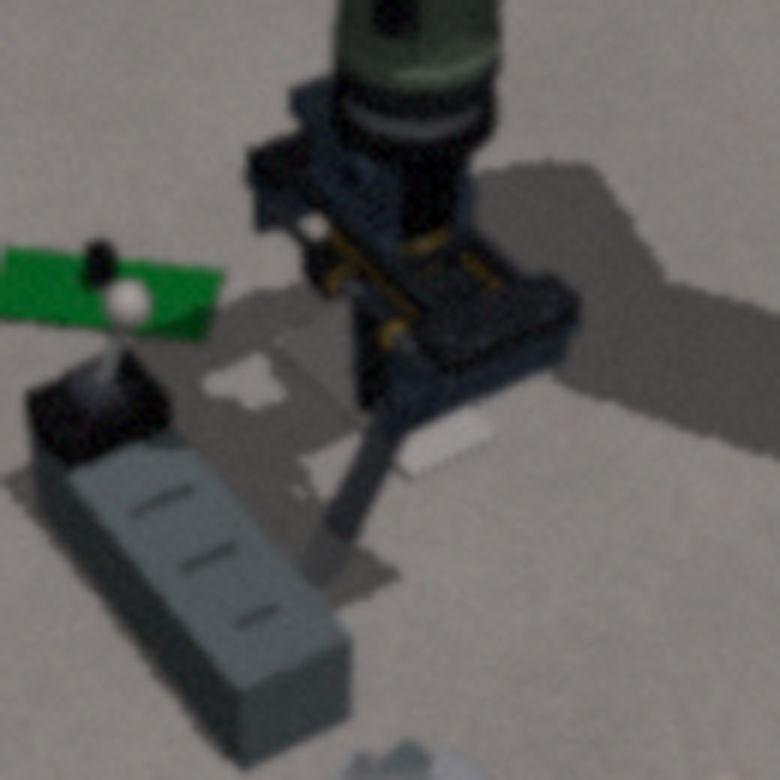

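Emit:
{"api": "arm_command", "payload": {"deltas": [[0, [6, -0.7, 0], 0], [0, [12, -1.5, 0], 0], [0, [18, -2.2, 0], 0], [0, [24, -2.9, 0], 0], [0, [30, -3.7, 0], 0], [0, [36, -4.4, 0], 0], [0, [42, -5.1, 0], 0], [0, [48, -5.9, 0], 0], [0, [53, -6.5, 0], 0], [0, [57, -7, 0], 0], [0, [60, -7.3, 0], 0], [0, [61.6, -7.5, 0], 0], [0, [61.6, -7.5, 0], 0]]}}

```text
time_s: 27.15
ee_pos: [503.4, -169.6, 160.4]
ee_rot: [15.4, 90.0, 8.5]
force: [0.4, 0.4, 0.0]
gripper_width: 17.6
```

Run:
```python
from ov2 import *
a=cams.grab_frame("scene")
s=env.state();print(s['ee_pos'],s['gripper_width'],s['force'],s['torque'])
save(a,"s22.png",(210,60,340,190),6)
```

```text
[ 503.37063427 -169.61713988  160.48886081] 17.52771482411011 [-0.30824524 -0.72086653  0.61380672] [ 0.08504055 -0.13267422 -0.07206319]
```

View pics/s22.png

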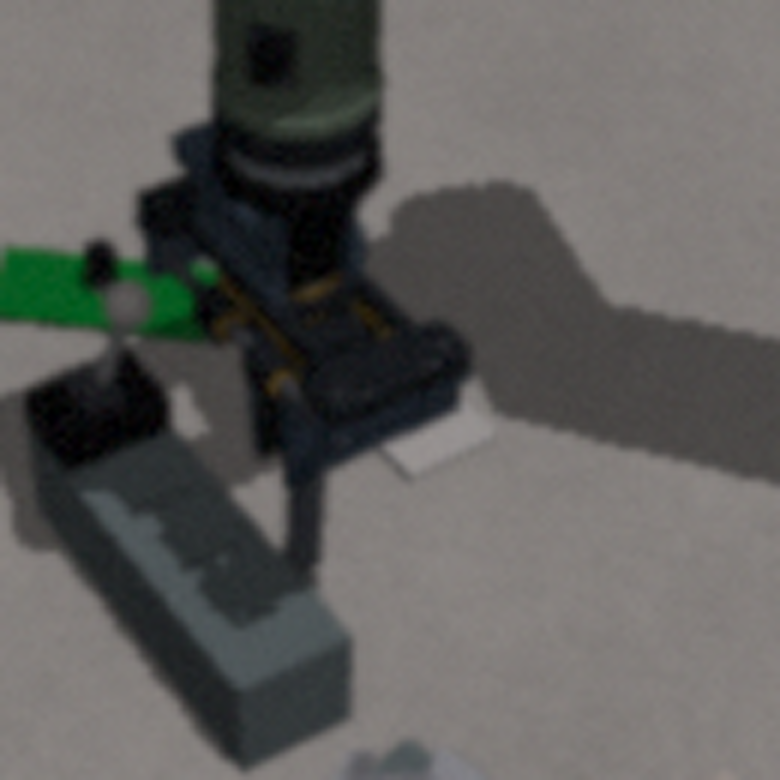

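Emit:
{"api": "arm_command", "payload": {"deltas": [[0, [0.5, 0, 0], 0], [0, [1, 0, 0], 0], [0, [1, 0, 0], 0]]}}

```text
time_s: 27.5
ee_pos: [504.1, -169.6, 160.5]
ee_rot: [172.4, 90.0, 165.4]
force: [-0.6, -0.6, -0.5]
gripper_width: 18.0
```

Emit:
{"api": "arm_command", "payload": {"deltas": [[0, [0, 0, 0], 0], [0, [0, 0, 0], 0], [0, [-4, 0.5, 0], 0], [0, [-10, 1.2, 0], 0], [0, [-10, 1.2, 15], 0], [0, [-10, 1.2, 40], 0], [0, [-10, 1.2, 65], 0], [0, [-10, 1.2, 78], 0], [0, [-10, 1.2, 80], 0], [0, [-10, 1.2, 80], 0]], "grip_force": 30}}

```text
time_s: 28.5
ee_pos: [493.8, -168.3, 240.4]
ee_rot: [33.3, 90.0, 26.4]
force: [0.3, 0.8, -1.1]
gripper_width: 18.0
```

Run:
```python
from ov2 import *
a=cams.grab_frame("scene")
s=env.state();print(s['ee_pos'],s['gripper_width'],s['force'],s['torque'])
save(a,"s23.png",(220,60,310,170),6)
c=s['ee_pos']
for dz in (0,-85,-147): print(dz,proj(a,c+[0,0,dz]), ((proj(a,c+[0,0,dz])-[220,60]+.5)*6))
```

```text
[ 493.58086552 -168.2025632   239.76481082] 17.895936700280405 [-0.63594076 -0.92879277 -0.57319884] [ 0.13663228 -0.11399002  0.01539991]
0 [[262.50972545 111.56310991]] [[258.05835269 312.37865948]]
-85 [[262.42132291 133.30861411]] [[257.52793749 442.85168463]]
-147 [[262.36354899 147.52000625]] [[257.18129396 528.12003749]]
```

View pics/s23.png

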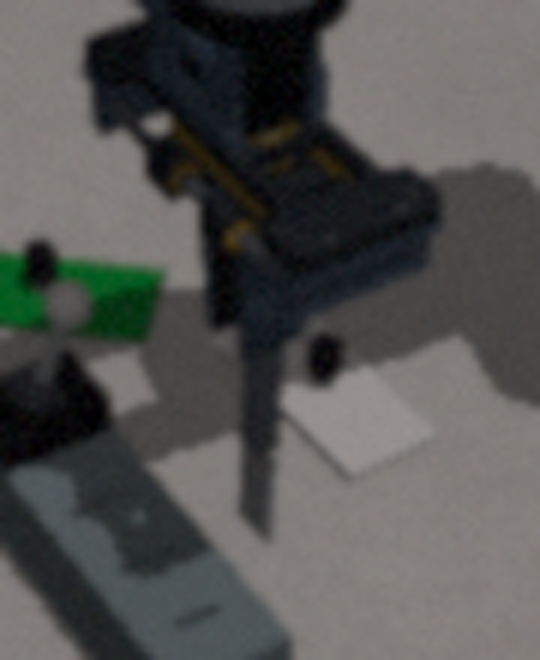

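Emit:
{"api": "arm_command", "payload": {"deltas": [[0, [3, -3, 0], -0.12], [0, [7, -6, 0], -0.26], [0, [11, -10, 0], -0.4], [0, [15, -14, 0], -0.54], [0, [19, -18, 0], -0.68], [0, [23, -22, 0], -0.82], [0, [27, -26, 0], -0.96], [0, [31, -29, 0], -1.1], [0, [35, -32, 0], -1.24], [0, [38, -35, 0], -1.38], [0, [41, -38, 0], -1.5], [0, [41.6, -38.1, 0], -1.571], [0, [41.6, -38.1, 0], -1.571], [0, [41.6, -38.1, 0], -1.571], [0, [41.6, -38.1, 0], -1.571]]}}

```text
time_s: 30.05
ee_pos: [535.5, -206.3, 240.0]
ee_rot: [-108.0, 89.9, 155.1]
force: [0.8, -0.1, 0.2]
gripper_width: 17.8
```

Run:
```python
from ov2 import *
a=cams.grab_frame("scene");b=cams.grab_frame("top")
s=env.state();print(s['ee_pos'],s['gripper_width'],s['force'],s['torque'],s['qpos'][0]-s['qpos'][5])
save(a,"s24.png",(200,60,300,180),5);save(b,"t24.png",(280,170,360,240),9)
save(a,"s24b.png",(225,100,275,165),9)
c=s['ee_pos']
for dz in (0,-83,-143): print(dz,((proj(a,c+[0,0,dz])-[225,100]+.5)*9))
```

```text
[ 535.63785132 -206.39668113  240.28714522] 17.703066379054327 [ 0.29345409 -0.82605472 -0.70514567] [-0.05009782 -0.03528846 -0.027641  ] -6.8951518092716295
0 [[162.29912988 101.23376635]]
-83 [[172.57074844 292.85786088]]
-143 [[179.24327273 417.33838159]]
```

View pics/s24.png

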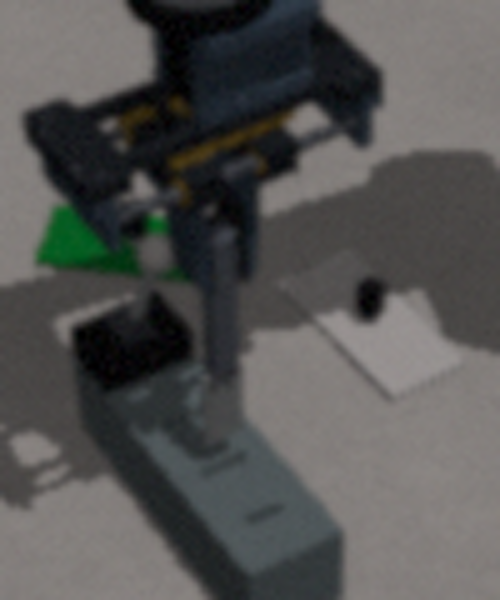

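View pics/s24b.png

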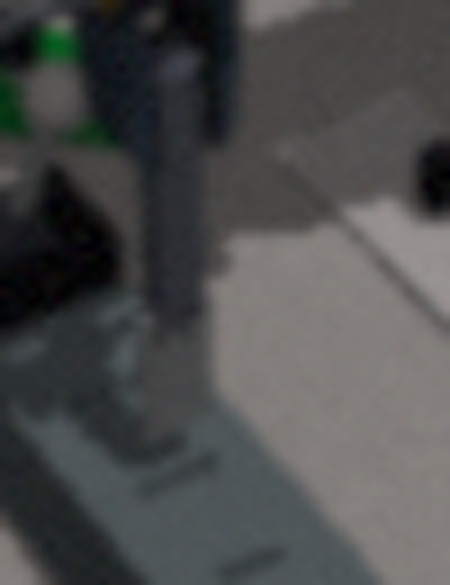

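View pics/t24.png

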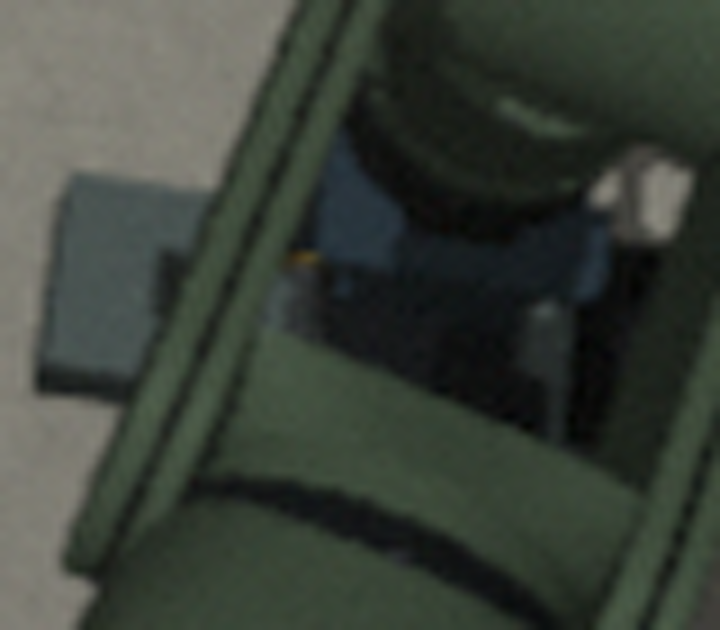

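Emit:
{"api": "arm_command", "payload": {"deltas": [[0, [0, 0, -6], 0], [0, [0, 0, -12], 0], [0, [0, 0, -16], 0], [0, [0, 0, -18], 0], [0, [0, 0, -18], 0], [0, [0, 0, -18], 0]]}}

```text
time_s: 30.75
ee_pos: [535.9, -206.5, 222.5]
ee_rot: [81.5, 90.0, -15.4]
force: [0.2, -0.3, -0.5]
gripper_width: 17.7
```

Run:
```python
from ov2 import *
a=cams.grab_frame("scene")
s=env.state();print(s['ee_pos'],s['gripper_width'],s['force'],s['torque'])
save(a,"s25.png",(225,125,270,170),14)
```

```text
[ 535.92052312 -206.51546399  222.6608932 ] 17.807980548873278 [ 0.7442507   0.81379108 -0.6961769 ] [-0.0052955  -0.1149375   0.01498597]
```

View pics/s25.png

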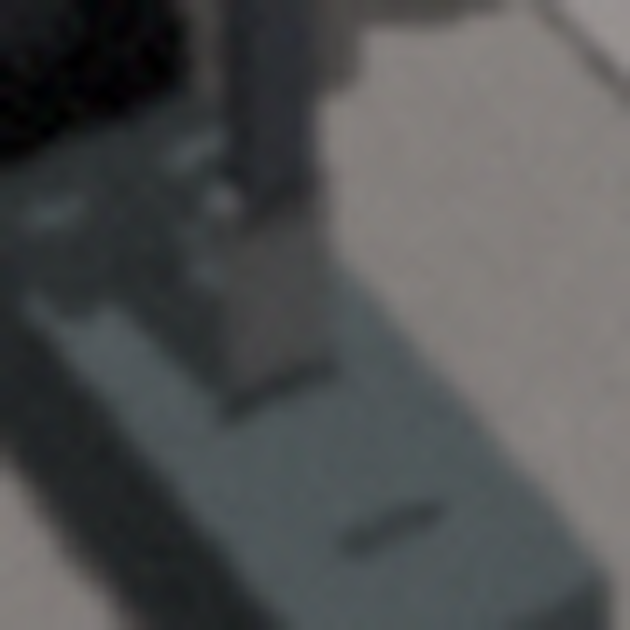

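The blade edge sits right over the middle slot, at crop (280,390). I descend and watch the force.

Emit:
{"api": "arm_command", "payload": {"deltas": [[0, [0, 0, -2], 0], [0, [0, 0, -4], 0], [0, [0, 0, -6], 0], [0, [0, 0, -8], 0], [0, [0, 0, -10], 0], [0, [0, 0, -12], 0], [0, [0, 0, -14], 0], [0, [0, 0, -14], 0]]}}

```text
time_s: 31.6
ee_pos: [535.6, -206.4, 208.1]
ee_rot: [-105.7, 90.0, 157.4]
force: [-0.0, -0.3, -1.0]
gripper_width: 18.3
```

Run:
```python
from ov2 import *
a=cams.grab_frame("scene")
s=env.state();print(s['ee_pos'],s['gripper_width'],s['force'],s['torque'])
save(a,"s26.png",(225,125,270,170),14)
```

```text
[ 535.72264575 -206.44423793  208.27769946] 17.890404510139966 [ 0.3692309   0.08684638 -0.39648062] [ 0.02989991 -0.07914095  0.04027284]
```

View pics/s26.png

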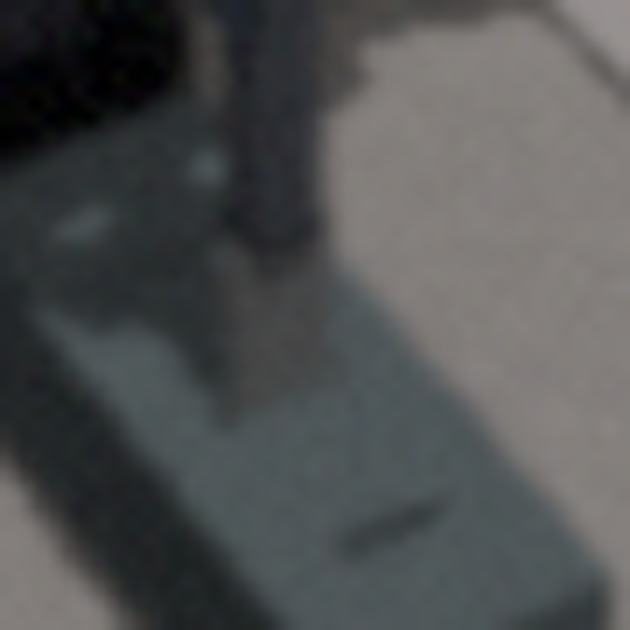

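Emit:
{"api": "arm_command", "payload": {"deltas": [[0, [0, 0, -3], 0], [0, [0, 0, -6], 0], [0, [0, 0, -9], 0], [0, [0, 0, -12], 0], [0, [0, 0, -15], 0], [0, [0, 0, -18], 0], [0, [0, 0, -20], 0], [0, [0, 0, -20], 0]]}}

```text
time_s: 32.45
ee_pos: [535.6, -206.4, 188.1]
ee_rot: [-107.6, 90.0, 155.4]
force: [0.5, 0.3, -0.7]
gripper_width: 17.9
```

Run:
```python
from ov2 import *
a=cams.grab_frame("scene")
s=env.state();print(s['ee_pos'],s['gripper_width'],s['force'],s['torque'])
save(a,"s27.png",(225,125,270,170),14)
```

```text
[ 535.75788964 -206.47294801  188.34458219] 17.79829870672208 [-0.45814273  0.05125699 -0.3593292 ] [ 0.06907988 -0.04882784  0.05427191]
```

View pics/s27.png

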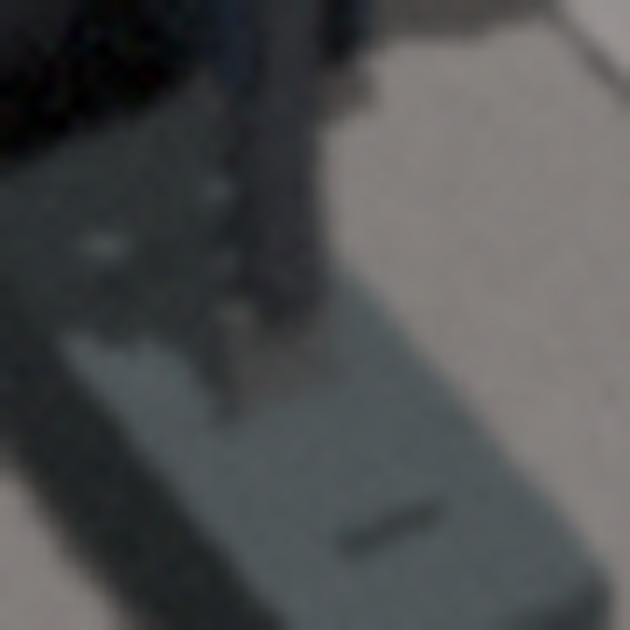

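The blade is going in freely. I continue to the shoulder.

Emit:
{"api": "arm_command", "payload": {"deltas": [[0, [0, 0, -4], 0], [0, [0, 0, -8], 0], [0, [0, 0, -12], 0], [0, [0, 0, -16], 0], [0, [0, 0, -20], 0], [0, [0, 0, -24], 0], [0, [0, 0, -26], 0], [0, [0, 0, -28], 0], [0, [0, 0, -28], 0]]}}

```text
time_s: 33.4
ee_pos: [535.8, -206.8, 160.2]
ee_rot: [7.7, 90.0, -89.3]
force: [0.3, -2.9, -0.9]
gripper_width: 17.8
```

Run:
```python
from ov2 import *
a=cams.grab_frame("scene")
s=env.state();print(s['ee_pos'],s['gripper_width'],s['force'],s['torque'])
save(a,"s28.png",(225,125,270,170),14)
```

```text
[ 535.77769967 -206.76345472  160.33559679] 17.770145590716233 [-0.38191301 -1.70112378 -1.05716077] [-0.59347559 -0.07052204 -0.01247288]
```

View pics/s28.png

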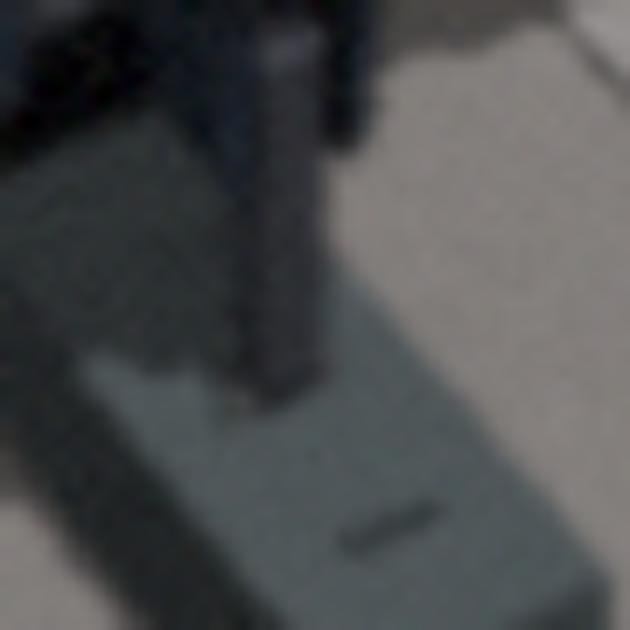

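Emit:
{"api": "arm_command", "payload": {"deltas": [[0, [0, 0, -1], 0], [0, [0, 0, -2], 0], [0, [0, 0, -3], 0], [0, [0, 0, -4], 0], [0, [0, 0, -4], 0]], "grip_force": 12}}

```text
time_s: 33.95
ee_pos: [535.8, -206.5, 156.4]
ee_rot: [86.6, 90.0, -10.3]
force: [0.1, -2.2, -0.9]
gripper_width: 17.5
```

Run:
```python
from ov2 import *
s=env.state();print(s['ee_pos'],s['gripper_width'],s['force'],s['torque'])
```

```text
[ 535.84245402 -206.4763828   156.36002575] 17.535246320692927 [ 0.10328045 -2.24283893 -0.90844438] [-0.47419869 -0.07223007 -0.03061101]
```

Emit:
{"api": "arm_command", "payload": {"deltas": [[0, [0, 0, -1], 0], [0, [0, 0, -2], 0], [0, [0, 0, -3], 0], [0, [0, 0, -4], 0], [0, [0, 0, -4], 0]]}}

```text
time_s: 34.45
ee_pos: [536.3, -206.5, 155.4]
ee_rot: [86.4, 89.8, -10.5]
force: [-3.7, -0.2, 14.3]
gripper_width: 18.0
```

Run:
```python
from ov2 import *
s=env.state();print(s['ee_pos'],s['gripper_width'],s['force'],s['torque'])
a=cams.grab_frame("scene")
save(a,"s29.png",(225,125,270,170),14)
```

```text
[ 536.25487436 -206.45144146  155.43254742] 18.049092251165277 [-3.69301322 -0.21701564 14.25032167] [0.11736186 0.74881047 0.02510508]
```

View pics/s29.png

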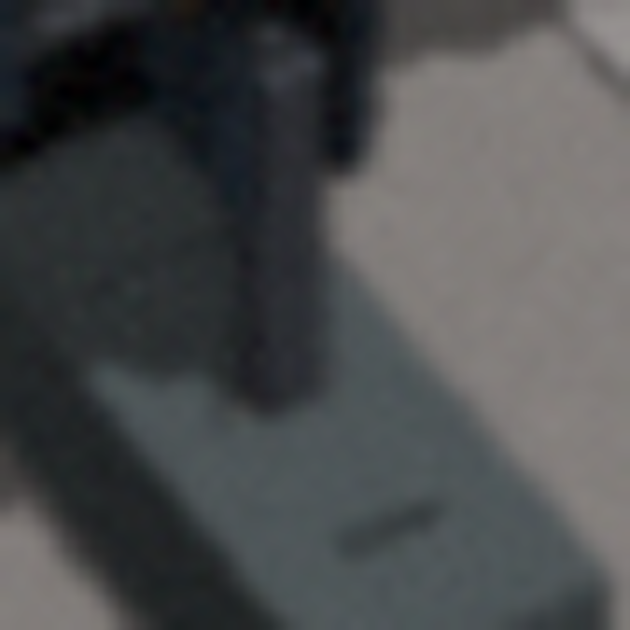

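It is seated, with firm contact at the shoulder height. Release and retreat upward.

Emit:
{"api": "arm_command", "payload": {"deltas": [[0.4, [0, 0, 1], 0], [0.4, [0, 0, 1], 0], [0.4, [0, 0, 1], 0], [0.4, [0, 0, 1], 0], [0.4, [0, 0, 10], 0], [0.4, [0, 0, 40], 0], [0.4, [0, 0, 80], 0], [0.4, [0, 0, 90], 0], [0.4, [0, 0, 90], 0]]}}

```text
time_s: 35.4
ee_pos: [536.8, -206.9, 244.9]
ee_rot: [76.1, 89.7, -20.9]
force: [0.1, -0.9, -0.5]
gripper_width: 36.3
```

Run:
```python
from ov2 import *
s=env.state();print(s['ee_pos'],s['gripper_width'],s['force'],s['qpos'])
a=cams.grab_frame("scene");b=cams.grab_frame("top")
save(a,"s30.png",(200,60,400,290),2.6)
for k,f in(("s",a),("t",b)):
  for n in["spat_small"]:
    for d in cams.silhouettes(f,n):
        m=d["region"].astype(np.uint8); pts=np.argwhere(m)[:,::-1]
        P=np.array([at_z(f,p,7)[:2] for p in pts]); c=P.mean(0); u,s,v=np.linalg.svd(P-c,full_matrices=False)
        ax=v[0]*np.sign(-v[0,0]); l=(P-c)@ax
        print(k,n,round(d["conf"],2),c.round(1),"ax",ax.round(3),"len",np.ptp(l).round(1),"ends",(c+ax*l.min()).round(1),(c+ax*l.max()).round(1))
```

```text
[ 536.80022281 -206.85957693  244.86858917] 36.3280613261337 [ 0.11760016 -0.89594701 -0.45176688] [-2.22237075e+01  1.75291067e+01  8.78796591e+01  6.93077348e-03
  7.43082861e+01 -1.52903715e+01]
s spat_small 0.7 [530.8 243.5] ax [-0.988 -0.157] len 158.9 ends [605.4 255.3] [448.5 230.4]
t spat_small 0.72 [528.4 243.5] ax [-0.988 -0.152] len 148.8 ends [599.7 254.5] [452.6 231.9]
t spat_small 0.44 [ 547.6 -208.7] ax [-0.092 -0.996] len 226.7 ends [ 555.9 -119.2] [ 535.  -344.9]
```

View pics/s30.png

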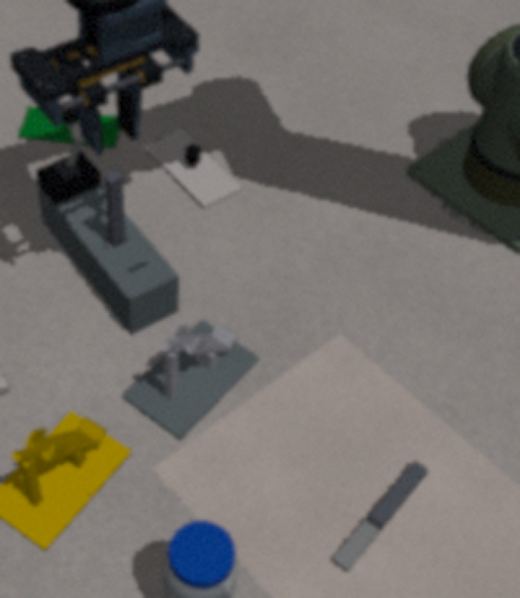

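Medium stands in its slot. The small spatula is unmoved at about the same place, so I go to its handle.

Emit:
{"api": "arm_command", "payload": {"deltas": [[0.4, [-3, 25, 0], 0.1], [0.4, [-7, 65, 0], 0.24], [0.4, [-12, 105, 0], 0.38], [0.4, [-16, 145, 0], 0.52], [0.4, [-20, 185, 0], 0.66], [0.4, [-25, 225, 0], 0.8], [0.4, [-29, 265, 0], 0.94], [0.4, [-34, 305, 0], 1.08], [0.4, [-38, 345, 0], 1.22], [0.4, [-42, 380, 0], 1.36], [0.4, [-46, 410, 0], 1.5], [0.4, [-48, 430, -20], 1.64], [0.4, [-48.9, 442.1, -50], 1.78], [0.4, [-48.9, 442.1, -90], 1.848], [0.4, [-48.9, 442.1, -130], 1.848], [0.4, [-48.9, 442.1, -150], 1.848], [0.4, [-48.9, 442.1, -150], 1.848], [0.4, [-48.9, 442.1, -150], 1.848]]}}

```text
time_s: 37.4
ee_pos: [486.8, 235.6, 92.1]
ee_rot: [-169.1, 89.9, -160.1]
force: [0.1, 0.4, -0.4]
gripper_width: 36.7
```

Run:
```python
from ov2 import *
s=env.state();print(s['ee_pos'],s['gripper_width'],s['qpos'][0]-s['qpos'][5])
a=cams.grab_frame("scene")
save(a,"s31.png",(300,160,400,290),5)
P=np.array([[545.2,244.7,14],[604.5,254,9],[545.2-93.9,244.7-14.7,14]]);print((proj(a,P)-[300,160]+.5)*5)
```

```text
[486.75839322 235.56366518  92.0682862 ] 36.67880009442401 98.95351489151832
[[217.22447239 504.45871921]
 [152.80327813 584.67296038]
 [310.36731186 391.47968525]]
```

View pics/s31.png

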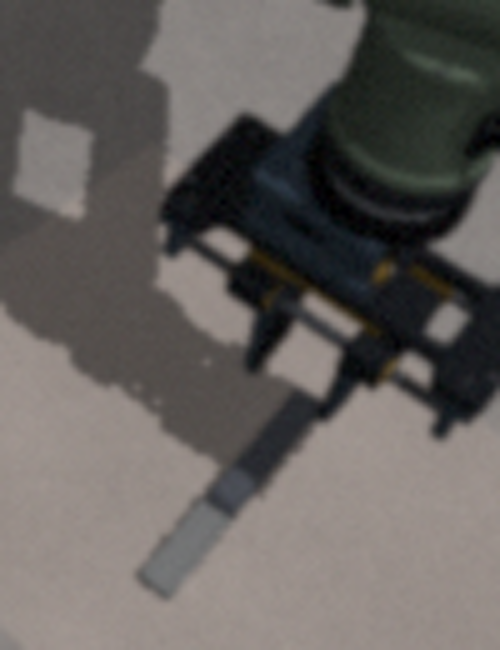

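Emit:
{"api": "arm_command", "payload": {"deltas": [[0.4, [0, 0, -30], 0], [0.4, [0, 0, -58], 0], [0.4, [0, 0, -72], 0], [0.4, [0, 0, -78], 0], [0.4, [0, 0, -79], 0], [0.4, [0, 0, -79], 0], [0, [0, 0, -79], 0], [0, [0, 0, -79], 0], [0, [0, 0, -79], 0], [0, [0, 0, -79], 0], [0, [0, 0, -79], 0], [0, [0, 0, -79], 0]], "grip_force": 15}}

```text
time_s: 38.65
ee_pos: [487.3, 235.8, 14.2]
ee_rot: [20.5, 89.9, 29.4]
force: [-0.4, -0.3, 6.8]
gripper_width: 18.2
```

Run:
```python
from ov2 import *
s=env.state();print(s['ee_pos'],s['gripper_width'],s['force'])
a=cams.grab_frame("scene");b=cams.grab_frame("top")
save(a,"s32.png",(300,160,400,290),5); save(b,"t32.png",(150,160,220,240),9)
```

```text
[487.32675931 235.82583792  14.17024116] 18.152363133499 [-0.37817797 -0.33770674  6.81613196]
```

View pics/s32.png

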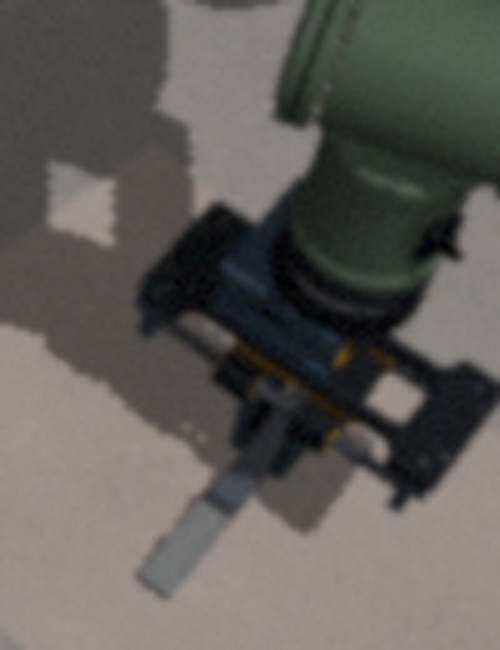

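View pics/t32.png

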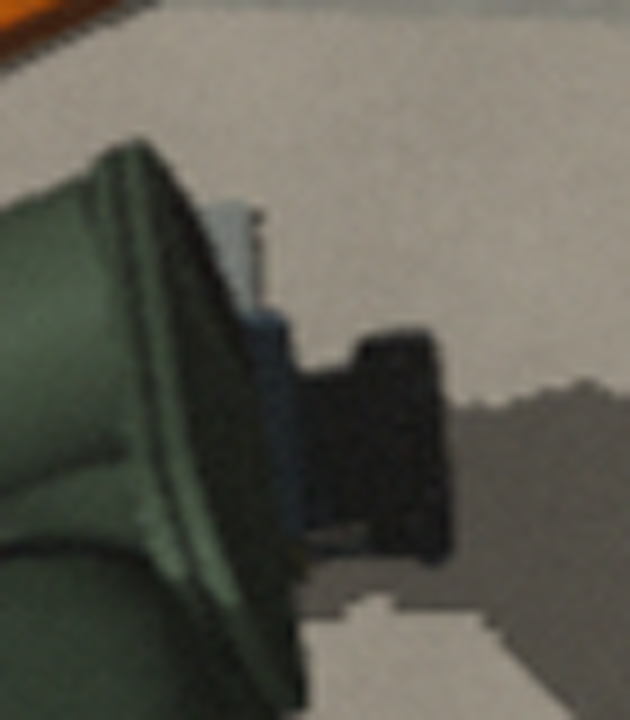

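Emit:
{"api": "arm_command", "payload": {"deltas": [[0, [0, 0, 5], 0], [0, [0, 0, 25], 0], [0, [0, 0, 60], 0], [0, [0, 0, 100], 0], [0, [0, -5, 135], -0.1], [0, [3, -15, 155], -0.24], [0, [9, -29, 161.5], -0.38], [0, [15, -43, 161.5], -0.52], [0, [21, -57, 161.5], -0.66], [0, [28, -71, 161.5], -0.8], [0, [34, -85, 161.5], -0.94], [0, [40, -99, 161.5], -1.08], [0, [46, -113, 161.5], -1.22], [0, [53, -127, 161.5], -1.36], [0, [59, -141, 161.5], -1.5], [0, [65, -155, 161.5], -1.64], [0, [72, -169, 161.5], -1.78], [0, [78, -183, 161.5], -1.92], [0, [84, -197, 161.5], -2.06], [0, [90, -210, 161.5], -2.2]]}}

```text
time_s: 40.75
ee_pos: [576.7, 24.9, 174.7]
ee_rot: [-56.1, 89.9, -173.6]
force: [0.3, 0.2, -0.5]
gripper_width: 18.0
```

Emit:
{"api": "arm_command", "payload": {"deltas": [[0, [5, -12, 0], -0.14], [0, [10, -23, 0], -0.28], [0, [14, -33, 0], -0.42], [0, [17, -40, 0], -0.56], [0, [19.2, -44.5, 0], -0.7], [0, [19.2, -44.5, 0], -0.82], [0, [19.2, -44.5, 0], -0.9], [0, [19.2, -44.5, 0], -0.917], [0, [19.2, -44.5, 0], -0.917], [0, [19.2, -44.5, 0], -0.917], [0, [19.2, -44.5, 0], -0.917]]}}

```text
time_s: 41.85
ee_pos: [596.0, -18.8, 174.9]
ee_rot: [13.3, 90.0, -156.3]
force: [0.2, 0.7, 0.1]
gripper_width: 18.0
```

Run:
```python
from ov2 import *
s=env.state();print(s['ee_pos'],s['gripper_width'],s['force'],s['qpos'][0]-s['qpos'][5])
a=cams.grab_frame("scene")
save(a,"s33.png",(210,130,310,230),7)
```

```text
[596.02772558 -18.83298105 174.93667007] 17.99221303771084 [0.17651498 0.71077288 0.05689652] -79.59863522625422
```

View pics/s33.png

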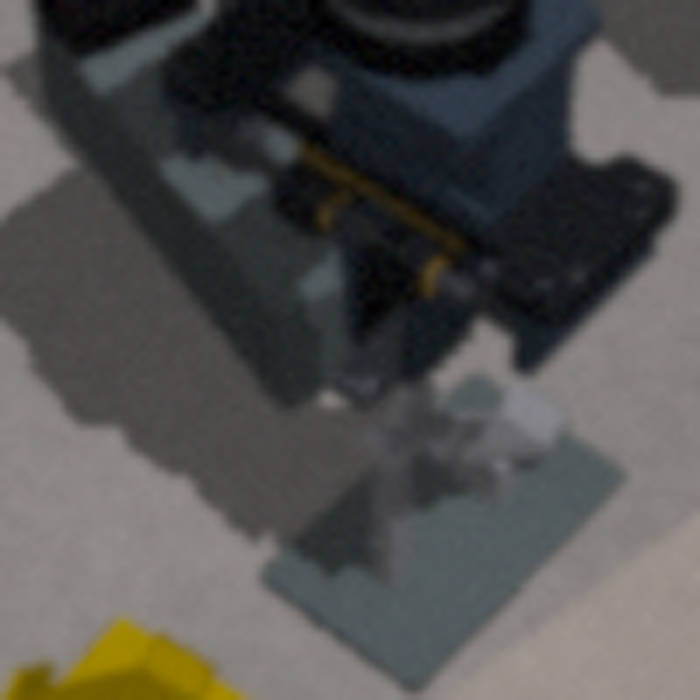

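Emit:
{"api": "arm_command", "payload": {"deltas": [[0, [0, 0, -10], 0], [0, [0, 0, -22], 0], [0, [0, 0, -32], 0], [0, [0, 0, -37], 0], [0, [0, 0, -39], 0], [0, [0, 0, -41], 0], [0, [0, 0, -43], 0], [0, [0, 0, -45], 0], [0, [0, 0, -47], 0], [0, [0, 0, -49], 0], [0, [0, 0, -51], 0], [0, [0, 0, -53], 0], [0, [0, 0, -55], 0], [0, [0, 0, -57], 0], [0, [0, 0, -59], 0], [0, [0, 0, -60], 0], [0, [0, 0, -60], 0]], "grip_force": 5}}

```text
time_s: 43.6
ee_pos: [595.9, -19.0, 115.2]
ee_rot: [33.2, 90.0, -136.5]
force: [-1.8, -0.2, 5.2]
gripper_width: 18.1
```

Run:
```python
from ov2 import *
s=env.state();print(s['ee_pos'],s['gripper_width'],s['force'],s['torque'])
a=cams.grab_frame("scene")
save(a,"s34.png",(230,150,310,230),9)
```

```text
[595.85342822 -19.04379571 115.15920756] 18.10875941251631 [-1.78344205 -0.16391018  5.23707946] [-0.10618084  0.26182936 -0.03189239]
```

View pics/s34.png

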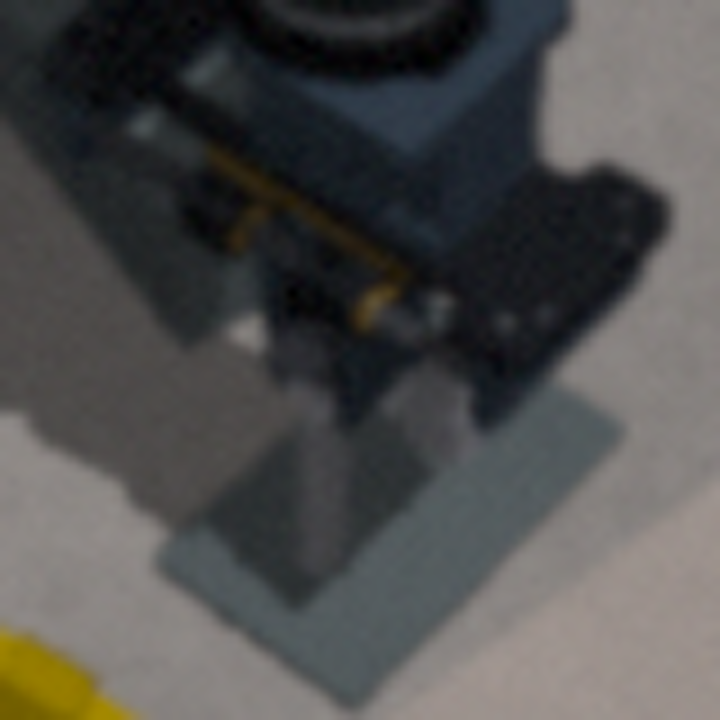

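Emit:
{"api": "arm_command", "payload": {"deltas": [[0.26, [0, 0, 0], 0], [0.26, [0, 0, 0], 0], [0.26, [0, 0, 0], 0], [0.26, [0, 0, 0], 0], [0.26, [0, 0, 0], 0], [0.5, [0, 0, 0], 0], [0.5, [0, 0, 0], 0], [0.5, [0, 0, 10], 0], [0.5, [0, 0, 40], 0], [0.5, [0, 0, 80], 0], [0.5, [0, 0, 120], 0], [0.5, [0, -20, 140], 0], [0.5, [0, -60, 140], 0], [0.5, [0, -105, 140], 0], [0.5, [0, -150, 140], 0], [0.5, [0, -195, 140], 0], [0.5, [0, -225, 140], 0], [0.5, [0, -230, 140], 0], [0.5, [0, -230, 140], 0]]}}

```text
time_s: 45.55
ee_pos: [596.0, -249.5, 255.3]
ee_rot: [-150.5, 90.0, 39.8]
force: [0.4, 1.2, -0.7]
gripper_width: 45.5
```

Run:
```python
from ov2 import *
a=cams.grab_frame("scene");b=cams.grab_frame("top")
s=env.state();print(s['ee_pos'],s['gripper_width'])
seated(b,"t35.png",(230,150,285,220),8,95,20)
save(a,"s35.png",(200,90,320,230),4.5)
```

```text
[ 596.15055349 -247.76294802  255.35274031] 45.895043698467006
```

View pics/t35.png

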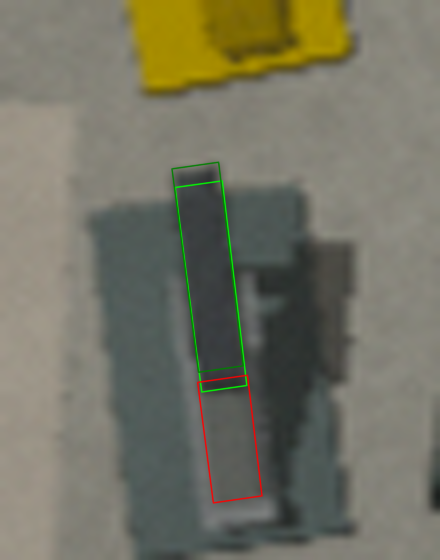

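View pics/s35.png

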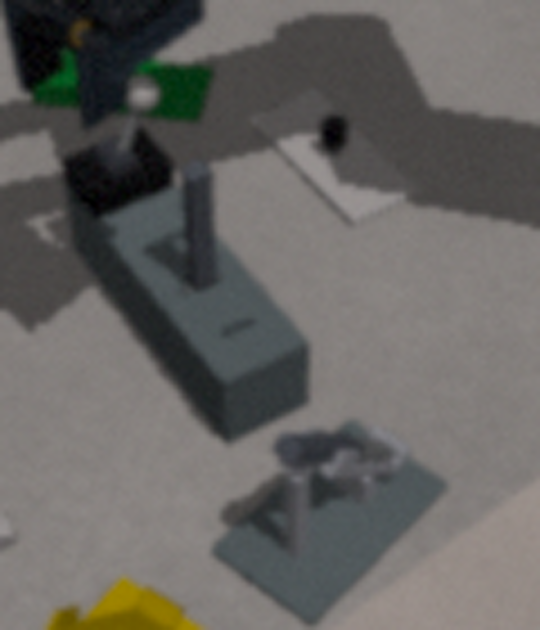

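Small is seated; the overlay matches. New grip at handle x of about 75.

Emit:
{"api": "arm_command", "payload": {"deltas": [[0.5, [1, 30, 0], 0], [0.5, [2, 75, 0], 0], [0.5, [3, 120, 0], 0], [0.5, [5, 165, 0], 0], [0.5, [6, 208, 0], 0], [0.5, [6.9, 231.3, 0], 0], [0.5, [6.9, 231.3, -15], 0], [0.5, [6.9, 231.3, -55], 0], [0.5, [6.9, 231.3, -95], 0], [0.5, [6.9, 231.3, -122], 0], [0.5, [6.9, 231.3, -133], 0], [0.5, [6.9, 231.3, -134], 0], [0, [6.9, 231.3, -134], 0], [0, [6.9, 231.3, -134], 0], [0, [6.9, 231.3, -134], 0], [0, [6.9, 231.3, -134], 0], [0, [6.9, 231.3, -134], 0], [0, [6.9, 231.3, -134], 0], [0, [6.9, 231.3, -134], 0]], "grip_force": 20}}

```text
time_s: 47.55
ee_pos: [603.6, -17.6, 122.1]
ee_rot: [169.5, 89.9, -0.2]
force: [-0.8, -0.0, 6.3]
gripper_width: 18.1
```

Run:
```python
from ov2 import *
s=env.state();print(s['ee_pos'],s['gripper_width'],s['force'])
```

```text
[603.5951929 -17.6044995 122.1227872] 18.11059643676676 [-0.77929059 -0.04355372  6.33248951]
```

Emit:
{"api": "arm_command", "payload": {"deltas": [[0, [0, 0, 5], 0], [0, [0, 0, 20], 0], [0, [0, 0, 55], 0], [0, [0, 0, 95], 0], [0, [0, 0, 135], 0], [0, [0, 0, 160], 0], [0, [-5, -3, 167], 0.08], [0, [-15, -8, 167], 0.2], [0, [-28, -16, 167], 0.34], [0, [-42, -24, 167], 0.48], [0, [-56, -32, 167], 0.62], [0, [-70, -40, 167], 0.76], [0, [-84, -48, 167], 0.9], [0, [-98, -56, 167], 1.04], [0, [-112, -64, 167], 1.18], [0, [-126, -72, 167], 1.32], [0, [-140, -80, 167], 1.46], [0, [-154, -88, 167], 1.6], [0, [-168, -96, 167], 1.74], [0, [-180, -103, 167], 1.88]]}}

```text
time_s: 49.55
ee_pos: [421.9, -120.8, 287.8]
ee_rot: [-126.8, 89.9, 171.6]
force: [0.9, -0.8, -0.9]
gripper_width: 18.0
```

Emit:
{"api": "arm_command", "payload": {"deltas": [[0, [-8, -4, 0], 0.14], [0, [-14, -7, 0], 0.28], [0, [-19, -10, 0], 0.42], [0, [-21.4, -11.3, 0], 0.56], [0, [-21.4, -11.3, 0], 0.7], [0, [-21.4, -11.3, 0], 0.84], [0, [-21.4, -11.3, 0], 0.95], [0, [-21.4, -11.3, -20], 0.96], [0, [-21.4, -11.3, -60], 0.96], [0, [-21.4, -11.3, -100], 0.96], [0, [-21.4, -11.3, -125], 0.96], [0, [-21.4, -11.3, -134.5], 0.96], [0, [-21.4, -11.3, -134.5], 0.96], [0, [-21.4, -11.3, -134.5], 0.96]]}}

```text
time_s: 50.95
ee_pos: [402.5, -132.2, 154.6]
ee_rot: [-11.8, 89.9, -18.7]
force: [-0.1, 0.0, -1.3]
gripper_width: 18.2
```

Run:
```python
from ov2 import *
a=cams.grab_frame("scene")
s=env.state();print(s['ee_pos'],s['gripper_width'],s['force'],s['qpos'][0]-s['qpos'][5])
save(a,"s36.png",(210,60,340,190),6)
```

```text
[ 402.74681329 -132.29077115  154.88121351] 17.75116893701714 [-0.64227318 -1.4763443  -0.48304681] 83.0854349433265
```

View pics/s36.png

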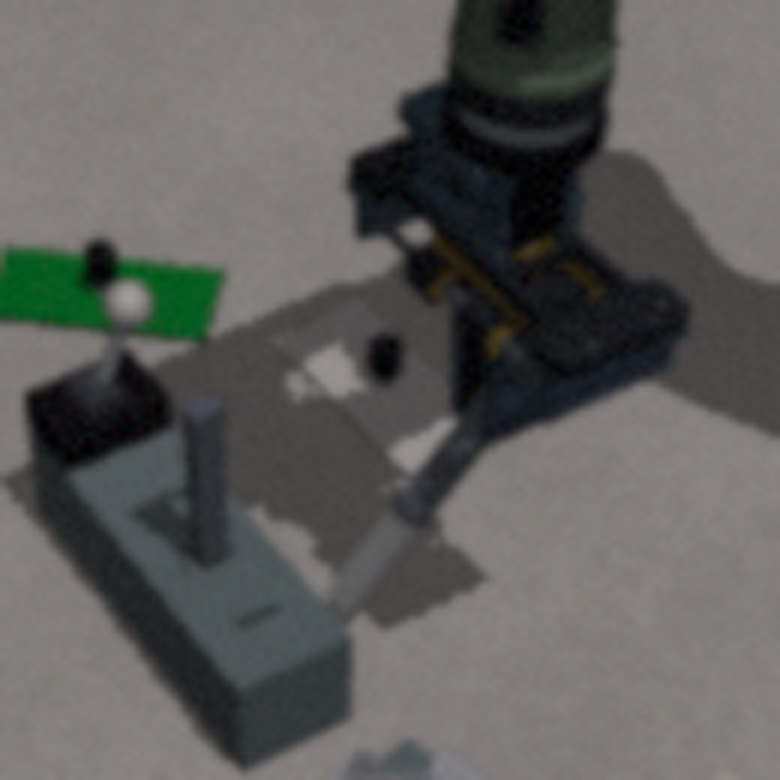

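Emit:
{"api": "arm_command", "payload": {"deltas": [[0, [0, 0, 0], 0], [0, [6, -0.7, 0], 0], [0, [12, -1.5, 0], 0], [0, [18, -2.2, 0], 0], [0, [24, -2.9, 0], 0], [0, [30, -3.7, 0], 0], [0, [36, -4.4, 0], 0], [0, [42, -5.1, 0], 0], [0, [48, -5.9, 0], 0], [0, [48, -5.9, 0], 0]], "grip_force": 6}}

```text
time_s: 52.0
ee_pos: [450.7, -138.0, 153.5]
ee_rot: [0.3, 89.9, -6.6]
force: [-0.6, -0.3, 0.4]
gripper_width: 17.9
```

Run:
```python
from ov2 import *
a=cams.grab_frame("scene")
s=env.state();print(s['ee_pos'],s['gripper_width'],s['force'])
save(a,"s37.png",(210,60,340,190),6)
```

```text
[ 450.24652364 -137.89137073  153.43136769] 17.87592225698161 [-0.50268876 -0.42045645 -0.51083567]
```

View pics/s37.png

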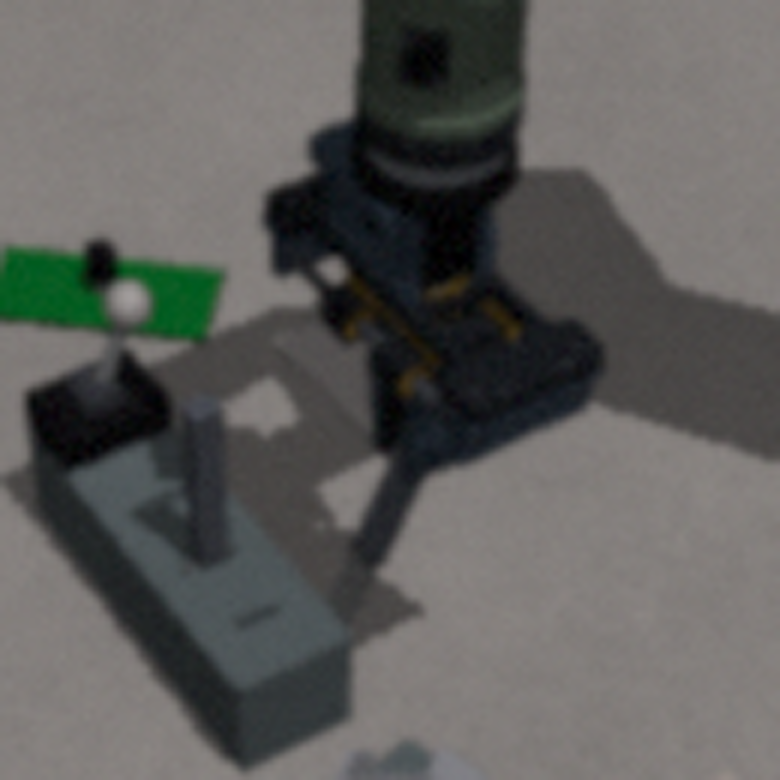

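Emit:
{"api": "arm_command", "payload": {"deltas": [[0, [6, -0.7, 0], 0], [0, [12, -1.5, 0], 0], [0, [18, -2.2, 0], 0], [0, [24, -2.9, 0], 0], [0, [30, -3.7, 0], 0], [0, [36, -4.4, 0], 0], [0, [42, -5.1, 0], 0], [0, [48, -5.9, 0], 0], [0, [53, -6.5, 0], 0], [0, [56, -6.9, 0], 0], [0, [57.2, -7, 0], 0], [0, [57.2, -7, 0], 0]]}}

```text
time_s: 53.25
ee_pos: [507.0, -144.8, 153.4]
ee_rot: [14.9, 90.0, 8.0]
force: [0.1, -0.1, -0.8]
gripper_width: 18.5
```

Emit:
{"api": "arm_command", "payload": {"deltas": [[0, [0, 0, 0], 0], [0, [0, 0, 0], 0], [0, [-4, 0.5, 0], 0], [0, [-10, 1.2, 0], 0], [0, [-10, 1.2, 15], 0], [0, [-10, 1.2, 40], 0], [0, [-10, 1.2, 65], 0], [0, [-10, 1.2, 78], 0], [0, [-10, 1.2, 80], 0], [0, [-10, 1.2, 80], 0]], "grip_force": 30}}

```text
time_s: 54.25
ee_pos: [496.3, -143.5, 233.4]
ee_rot: [98.1, 90.0, 91.1]
force: [-0.7, -0.3, -1.3]
gripper_width: 17.8
```

Run:
```python
from ov2 import *
a=cams.grab_frame("scene")
s=env.state();print(s['ee_pos'],s['gripper_width'],s['force'],s['torque'])
save(a,"s38.png",(220,60,310,170),6)
```

```text
[ 496.04102647 -143.39223704  232.73222346] 18.167871126477024 [ 0.11361746 -0.62254972 -0.89449565] [ 0.05969258 -0.12532483 -0.02588143]
```

View pics/s38.png

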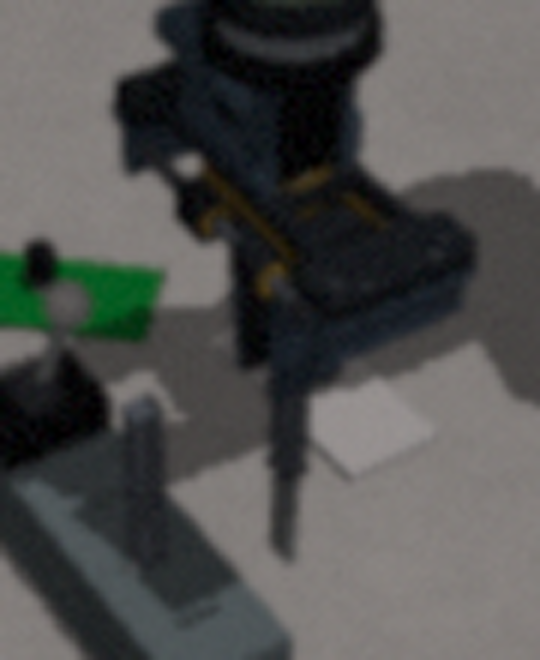

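Emit:
{"api": "arm_command", "payload": {"deltas": [[0, [4, -1, 0], -0.12], [0, [8, -2, 0], -0.26], [0, [12, -4, 0], -0.4], [0, [16, -5, 0], -0.54], [0, [20, -6, 0], -0.68], [0, [25, -7, 0], -0.82], [0, [29, -9, 0], -0.96], [0, [33, -10, 0], -1.1], [0, [37, -11, 0], -1.24], [0, [41, -12, 0], -1.38], [0, [44, -13.5, 0], -1.5], [0, [45.2, -13.7, 0], -1.571], [0, [45.2, -13.7, 0], -1.571], [0, [45.2, -13.7, -10], -1.571], [0, [45.2, -13.7, -18], -1.571], [0, [45.2, -13.7, -20], -1.571], [0, [45.2, -13.7, -20], -1.571]]}}

```text
time_s: 56.0
ee_pos: [541.5, -157.1, 212.5]
ee_rot: [-101.0, 89.9, 162.0]
force: [-0.8, -0.3, -0.5]
gripper_width: 17.7
```

Run:
```python
from ov2 import *
a=cams.grab_frame("scene")
s=env.state();print(s['ee_pos'],s['gripper_width'],s['force'],s['qpos'][0]-s['qpos'][5])
save(a,"s39.png",(230,125,280,175),13)
```

```text
[ 541.84154788 -157.22140228  213.16059538] 17.544606475514186 [ 0.64689518 -0.61691123 -0.05228016] -6.916906958585413
```

View pics/s39.png

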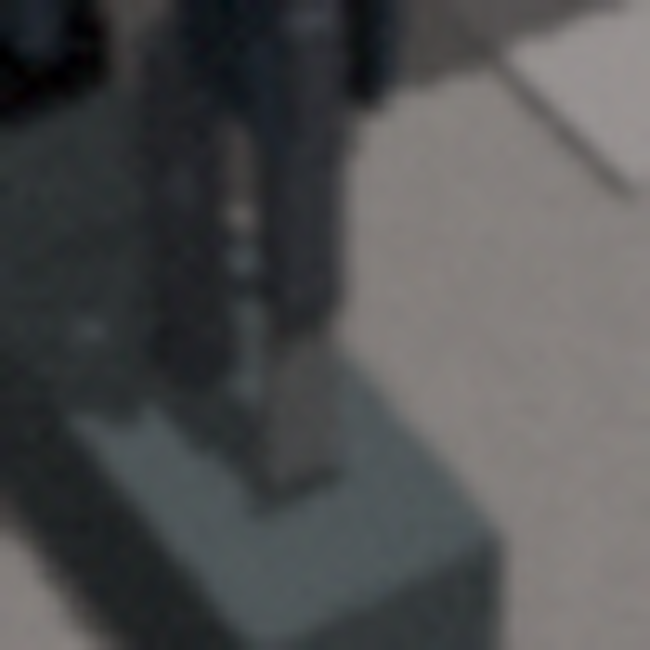

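The tip sits over the small slot at crop (300,490), centred. I insert in steps.

Emit:
{"api": "arm_command", "payload": {"deltas": [[0, [0, 0, -3], 0], [0, [0, 0, -6], 0], [0, [0, 0, -9], 0], [0, [0, 0, -12], 0], [0, [0, 0, -15], 0], [0, [0, 0, -18], 0], [0, [0, 0, -20], 0], [0, [0, 0, -20], 0]]}}

```text
time_s: 56.85
ee_pos: [541.8, -157.2, 193.1]
ee_rot: [-102.4, 90.0, 160.6]
force: [-0.9, 0.3, -0.3]
gripper_width: 18.0
```

Run:
```python
from ov2 import *
a=cams.grab_frame("scene")
s=env.state();print(s['ee_pos'],s['gripper_width'],s['force'],s['torque'])
save(a,"s40.png",(230,125,280,175),13)
```

```text
[ 541.93406257 -157.2527909   193.34407159] 17.825485838463404 [-0.27446202 -0.66289912 -1.23371308] [-0.00815567  0.01571115 -0.00492268]
```

View pics/s40.png

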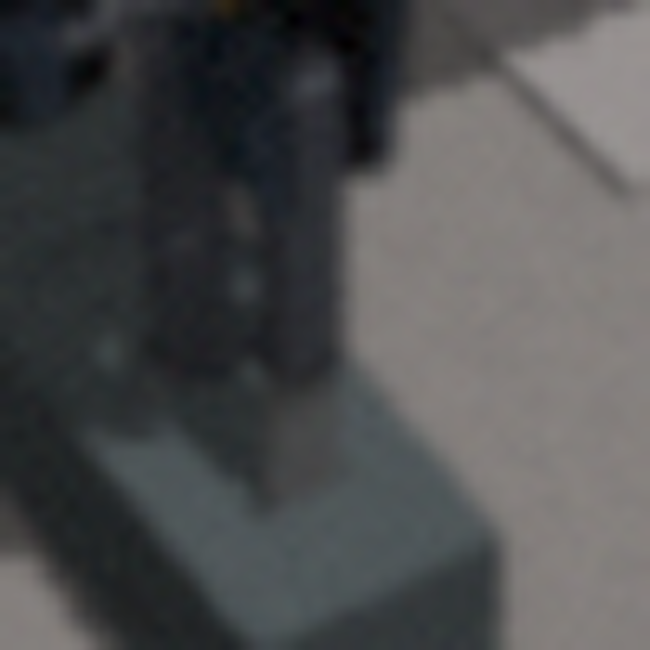

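Emit:
{"api": "arm_command", "payload": {"deltas": [[0, [0, 0, -4], 0], [0, [0, 0, -8], 0], [0, [0, 0, -12], 0], [0, [0, 0, -16], 0], [0, [0, 0, -20], 0], [0, [0, 0, -24], 0], [0, [0, 0, -28], 0], [0, [0, 0, -32], 0], [0, [0, 0, -36], 0], [0, [0, 0, -40], 0], [0, [0, 0, -40], 0]], "grip_force": 15}}

```text
time_s: 58.0
ee_pos: [541.6, -157.2, 152.8]
ee_rot: [-100.6, 89.9, 162.5]
force: [-0.1, -0.1, -0.2]
gripper_width: 17.9
```

Emit:
{"api": "arm_command", "payload": {"deltas": [[0, [0, 0, -1], 0], [0, [0, 0, -2], 0], [0, [0, 0, -3], 0], [0, [0, 0, -4], 0], [0, [0, 0, -4], 0]]}}

```text
time_s: 58.5
ee_pos: [541.9, -157.3, 149.4]
ee_rot: [-60.5, 90.0, -157.4]
force: [0.2, 0.3, -0.7]
gripper_width: 17.9
```

Run:
```python
from ov2 import *
a=cams.grab_frame("scene")
s=env.state();print(s['ee_pos'],s['gripper_width'],s['force'],s['torque'])
save(a,"s41.png",(230,125,280,175),13)
```

```text
[ 541.96565804 -157.29580595  149.45783295] 17.930508505269202 [ 0.59653493 -1.02708012 -0.82379002] [-0.03306585 -0.0594145   0.01704949]
```

View pics/s41.png

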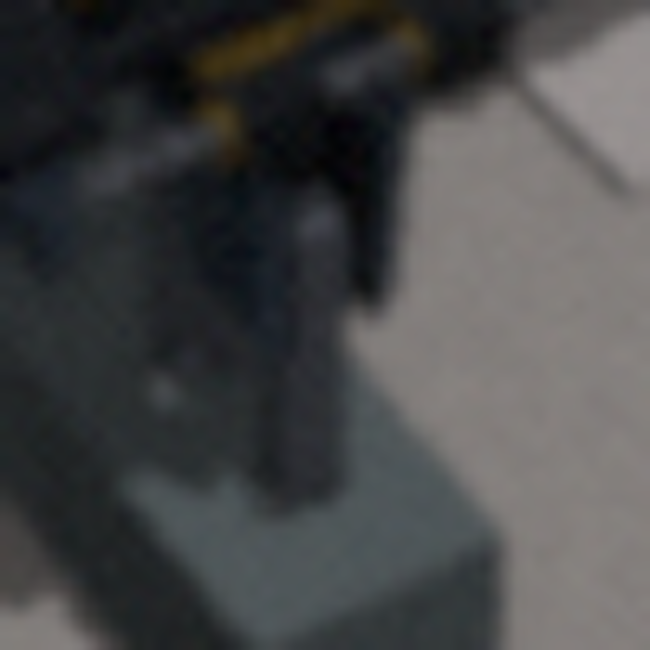

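Emit:
{"api": "arm_command", "payload": {"deltas": [[0, [0, 0, -1], 0], [0, [0, 0, -2], 0], [0, [0, 0, -3], 0], [0, [0, 0, -3], 0]], "grip_force": 12}}

```text
time_s: 58.95
ee_pos: [542.0, -157.3, 146.5]
ee_rot: [48.0, 90.0, -49.0]
force: [-1.2, -0.3, -0.4]
gripper_width: 17.7
```

Run:
```python
from ov2 import *
s=env.state();print(s['ee_pos'],s['gripper_width'],s['force'],s['torque'])
```

```text
[ 542.01924826 -157.33896026  146.45852622] 17.671489117813138 [-1.1969265  -0.27516358 -0.41173633] [-0.1290472  -0.06726336  0.00482873]
```

Emit:
{"api": "arm_command", "payload": {"deltas": [[0, [0, 0, -1], 0], [0, [0, 0, -2], 0], [0, [0, 0, -3], 0], [0, [0, 0, -3], 0]]}}

```text
time_s: 59.35
ee_pos: [542.5, -157.6, 146.2]
ee_rot: [72.8, 89.8, -24.1]
force: [-1.6, -0.3, 12.9]
gripper_width: 17.9
```

Run:
```python
from ov2 import *
s=env.state();print(s['ee_pos'],s['gripper_width'],s['force'],s['torque'])
```

```text
[ 542.46313928 -157.6049685   146.17222743] 17.8621635222714 [-1.61176351 -0.27278863 12.92676226] [ 0.15852798  0.75031102 -0.01967018]
```

Small is seated, with 13 N at the shoulder. Release, rise, and go to the -x side of the lever.

Emit:
{"api": "arm_command", "payload": {"deltas": [[0.4, [0, 0, 1], 0], [0.4, [0, 0, 1], 0], [0.4, [0, 0, 1], 0], [0.4, [0, 0, 1], 0], [0.4, [0, 0, 10], 0], [0.4, [0, 0, 40], 0], [0.4, [0, 0, 80], 0], [0.4, [0, 0, 112], 0], [0, [-5, -9, 116], 0], [0, [-20, -37, 116], 0], [0, [-40, -73, 116], 0], [0, [-60, -110, 116], 0], [0, [-78, -143, 116], 0], [0, [-87, -159, 116], 0], [0, [-87, -159, 116], 0], [0, [-87, -159, 116], 0]]}}

```text
time_s: 60.95
ee_pos: [454.6, -316.2, 259.0]
ee_rot: [-151.6, 89.9, 111.4]
force: [0.5, 0.1, -0.5]
gripper_width: 0.6
```

Run:
```python
from ov2 import *
a=cams.grab_frame("scene");b=cams.grab_frame("top")
s=env.state();print(s['ee_pos'],s['gripper_width'],s['force'],s['qpos'])
save(a,"s42.png",(200,70,300,180),5.4)
save(b,"t42.png",(280,170,380,250),7)
```

```text
[ 455.268024   -315.46216055  259.20825804] 0.48168283686985097 [ 0.48476923  0.68249842 -0.19330667] [-3.59255578e+01  1.52889544e+01  8.89919261e+01  3.02457757e-02
  7.57523886e+01 -2.90464589e+01]
```

View pics/s42.png

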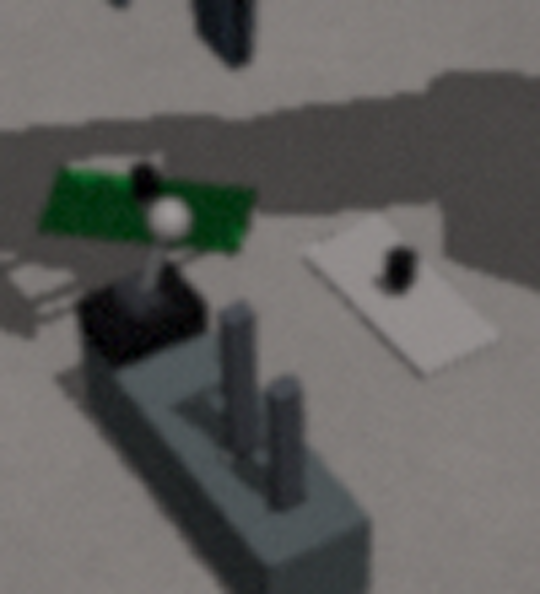

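View pics/t42.png

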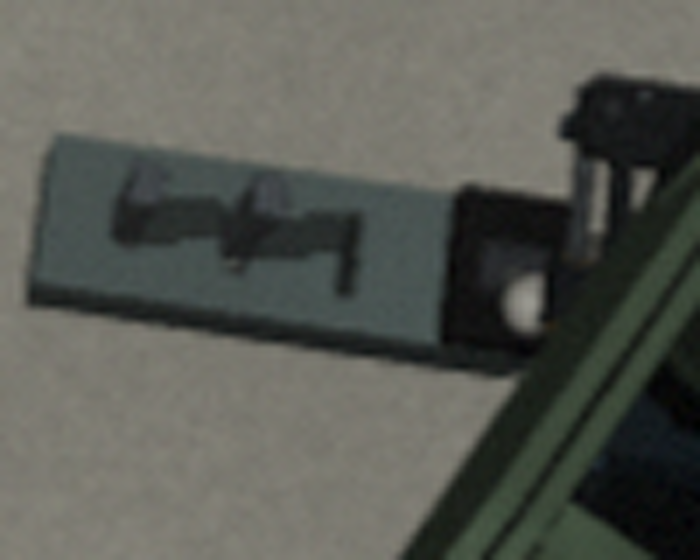

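Emit:
{"api": "arm_command", "payload": {"deltas": [[0, [0, 0, -30], 0], [0, [0, 0, -65], 0], [0, [0, 0, -95], 0], [0, [0, 0, -110], 0], [0, [0, 0, -114], 0], [0, [0, 0, -114], 0], [0, [6, -0.7, -114], 0], [0, [12, -1.5, -114], 0], [0, [18, -2.2, -114], 0], [0, [24, -2.9, -114], 0], [0, [30, -3.7, -114], 0], [0, [36, -4.4, -114], 0], [0, [42, -5.1, -114], 0], [0, [48, -5.9, -114], 0], [0, [54, -6.6, -114], 0], [0, [54, -6.6, -114], 0]]}}

```text
time_s: 62.65
ee_pos: [510.2, -323.0, 145.3]
ee_rot: [85.8, 89.9, -11.1]
force: [-0.3, 0.2, -0.3]
gripper_width: 0.9
```

Run:
```python
from ov2 import *
a=cams.grab_frame("scene");b=cams.grab_frame("top")
s=env.state();print(s['ee_pos'],s['force'],s['torque'])
save(a,"s43.png",(200,60,280,150),7)
```

```text
[ 509.33148376 -322.88017061  145.26834688] [-0.42423007 -0.11298827  0.92351458] [ 0.00298613 -0.12231622  0.04904877]
```

View pics/s43.png

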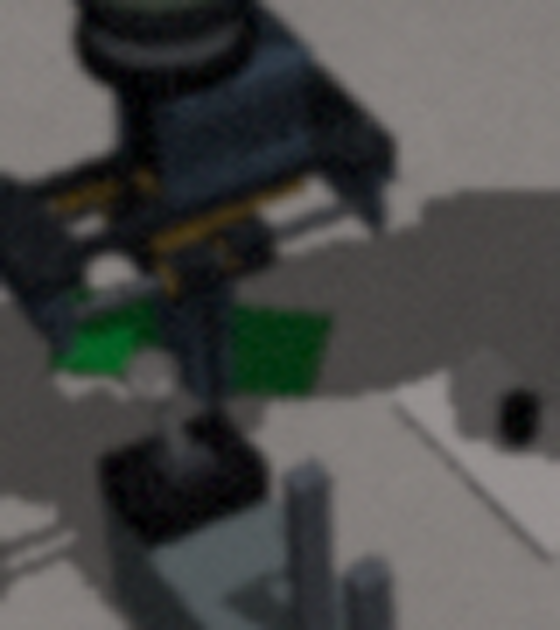

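Emit:
{"api": "arm_command", "payload": {"deltas": [[0, [4, -0.5, 0], 0], [0, [8, -1, 0], 0], [0, [12, -1.5, 0], 0], [0, [16, -2, 0], 0], [0, [18, -2.2, 0], 0], [0, [18, -2.2, 0], 0]]}}

```text
time_s: 63.35
ee_pos: [527.5, -325.2, 145.4]
ee_rot: [78.7, 90.0, -18.2]
force: [-0.1, 0.6, 0.0]
gripper_width: 0.7
```

Run:
```python
from ov2 import *
a=cams.grab_frame("scene")
s=env.state();print(s['ee_pos'],s['force'],s['torque'])
save(a,"s44.png",(200,60,280,150),7)
```

```text
[ 527.52544846 -325.18618297  145.56913566] [-0.17939637 -0.30489085 -0.08443032] [-0.03467522 -0.09815791 -0.0386843 ]
```

View pics/s44.png

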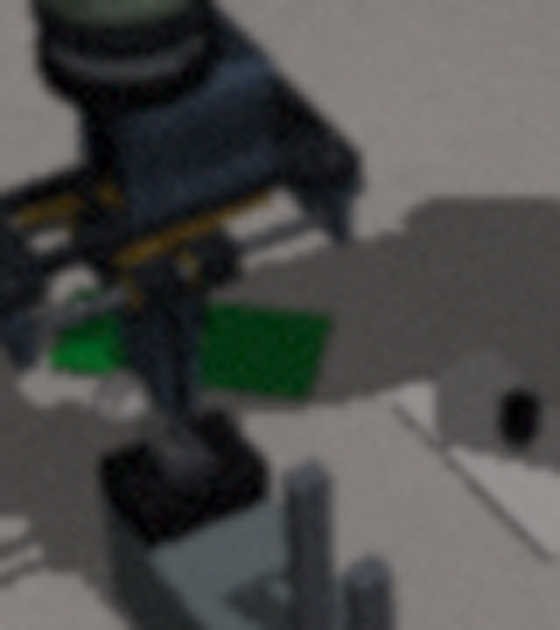

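Emit:
{"api": "arm_command", "payload": {"deltas": [[0, [2, -0.2, 0], 0], [0, [4, -0.5, 0], 0], [0, [4, -0.5, 0], 0]]}}

```text
time_s: 63.7
ee_pos: [529.1, -325.3, 145.4]
ee_rot: [-95.0, 89.7, 168.1]
force: [-5.3, 0.3, 2.5]
gripper_width: 0.4
```

Emit:
{"api": "arm_command", "payload": {"deltas": [[0, [1.5, -0.2, 0], 0], [0, [3, -0.4, 0], 0], [0, [3, -0.4, 0], 0]]}}

```text
time_s: 64.0
ee_pos: [529.4, -325.3, 145.4]
ee_rot: [-95.3, 89.4, 167.8]
force: [-12.0, 0.5, 5.5]
gripper_width: 0.7
```

Run:
```python
from ov2 import *
a=cams.grab_frame("scene")
s=env.state();print(s['ee_pos'],s['force'],s['torque'])
save(a,"s45.png",(200,60,280,150),7)
```

```text
[ 529.39112886 -325.34334996  145.36510432] [-12.19075731   0.21869412   5.26314468] [1.47512792e-01 2.04477552e+00 1.41651277e-03]
```

View pics/s45.png

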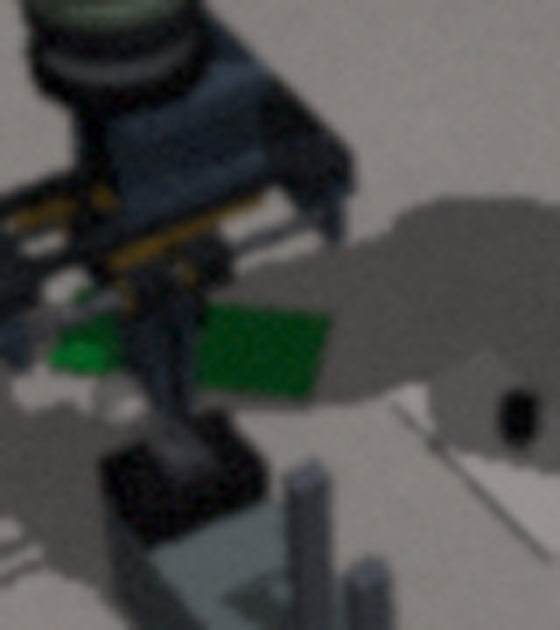

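The lever is against its stop: force rising to 12 N with no travel. Back off, rise and look at everything.

Emit:
{"api": "arm_command", "payload": {"deltas": [[0, [-10, 1.2, 0], 0], [0, [-40, 5, 0], 0], [0, [-70, 8.6, 10], 0], [0, [-90, 11, 50], 0], [0, [-110, -20, 90], 0], [0, [-140, -60, 110], 0], [0, [-165, -100, 110], 0], [0, [-180, -120, 110], 0], [0, [-180, -120, 110], 0], [0, [-180, -120, 110], 0]]}}

```text
time_s: 65.05
ee_pos: [354.0, -446.2, 255.5]
ee_rot: [94.5, 89.9, -2.5]
force: [-0.2, -0.8, -0.3]
gripper_width: 0.4
```

Run:
```python
from ov2 import *
a=cams.grab_frame("scene");b=cams.grab_frame("top")
s=env.state();print(s['time_s'],s['ee_pos'],s['force'])
save(a,"s46.png",(190,60,320,200),5.5)
save(b,"t46.png",(110,120,420,280),2.5)
save(a,"s46f.png",s=1.5)
```

```text
65.15 [ 354.68775417 -445.20194135  255.42990788] [ 0.02373528 -0.09296982  0.76562459]
```

View pics/s46.png

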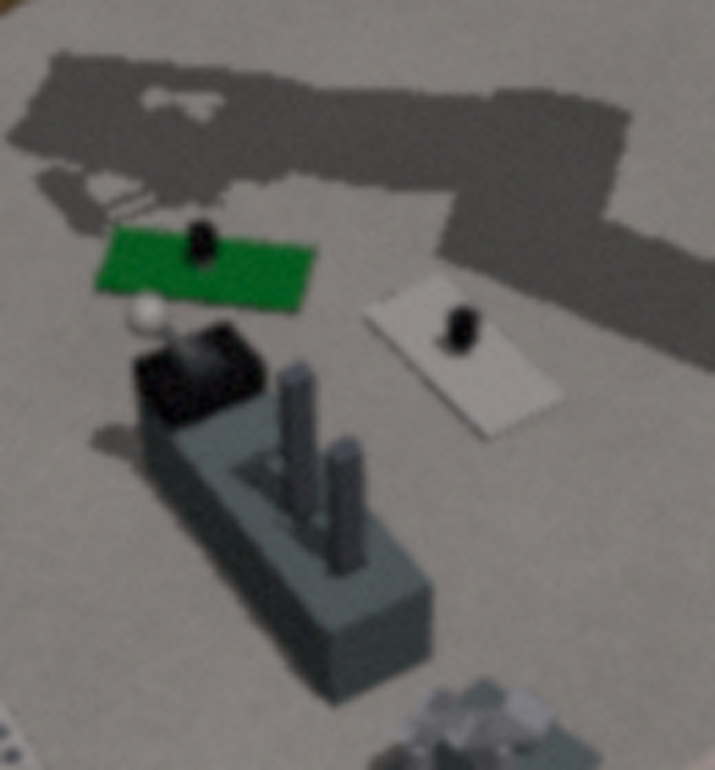

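View pics/t46.png

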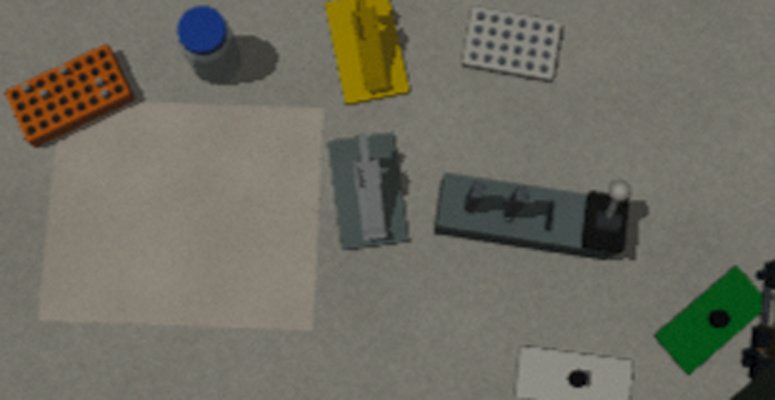

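View pics/s46f.png

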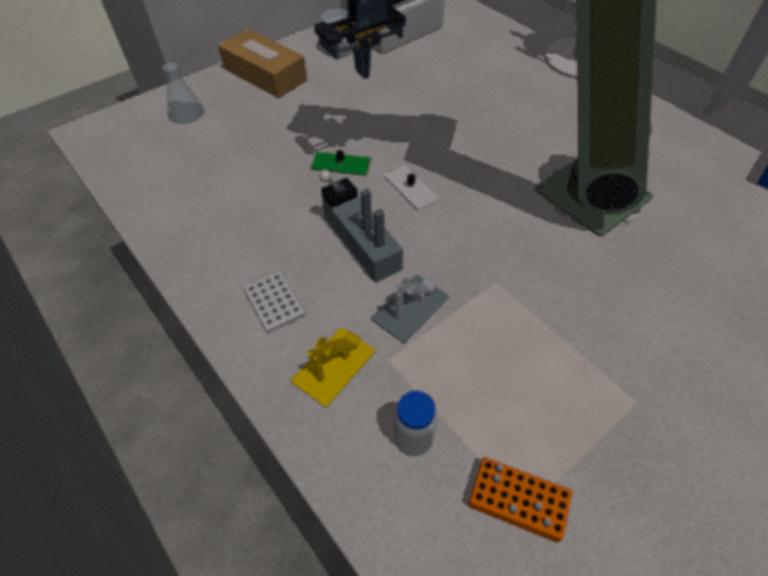

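Run:
```python
from ov2 import *
a=cams.grab_frame("scene");b=cams.grab_frame("top")
save(a,"s47.png",(230,115,270,175),13)
x0,y0=282,180;s=12
im=cv2.resize(b["img"][180:225,282:365,::-1],None,fx=9,fy=9,interpolation=cv2.INTER_CUBIC)
t=np.radians(-7);ex=np.array([np.cos(t),np.sin(t),0]);ey=np.array([-np.sin(t),np.cos(t),0])
for c,h in(((535.8,-206.5),180),((542,-157.2),165)):
  for z,col in((h,(0,255,0)),(h+5,(0,0,255)),(70,(255,0,0))):
    P=[np.array([*c,z])+ex*i+ey*j for i,j in((-9,-7),(9,-7),(9,7),(-9,7))]
    q=(proj(b,P)-[282,180]+.5)*9-.5; cv2.polylines(im,[np.round(q*8).astype(np.int32)],True,col,1,cv2.LINE_AA,3)
cv2.imwrite("pics/t47.png",im)
```

```text
(no output)
```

View pics/t47.png

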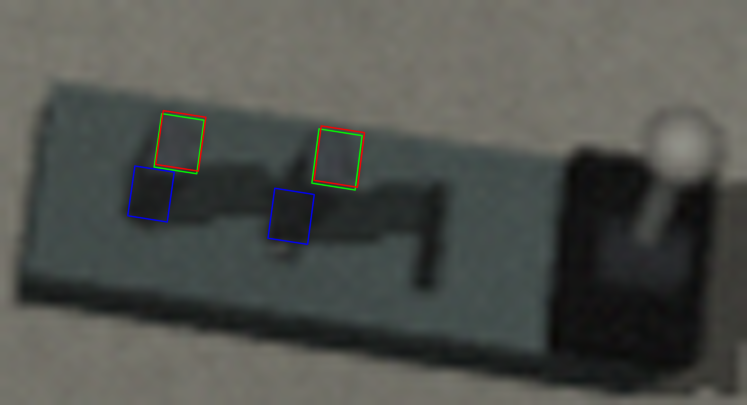

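View pics/s47.png

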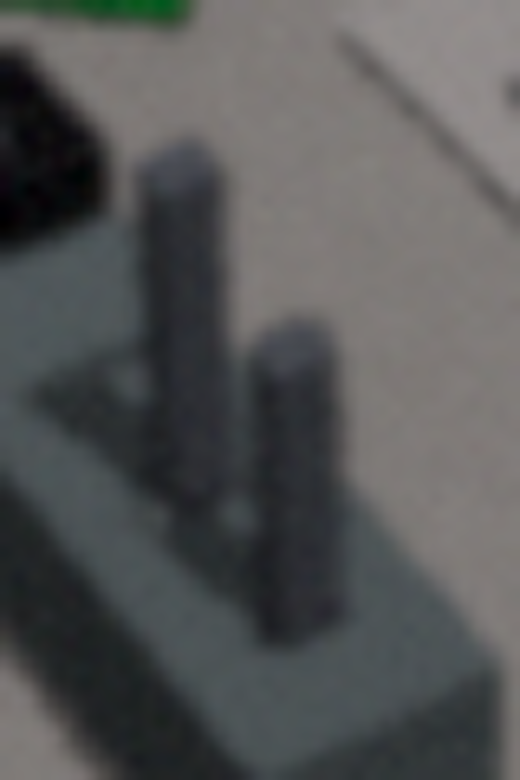

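Run:
```python
from h import *
print(env.job_done(), env.state()['time_s'])
```

```text
the job is handed in; nothing more can be done
the job is handed in; nothing more can be done
```

The steriliser is loaded and the start lever is pushed fully over. I handed the job in at about 65 s. Hand-in gives no verdict, so what follows rests on my own last checks.

- **Cover:** it lies flat on the bench between the robot and the block.
- **Spatulas:** only the medium and small ones were there. I brought the medium first, then the small. Each was set in the grey cradle blade down, released, gripped again higher up, swung upright against the block's near face and slid into its own slot. Each stopped on firm contact at the shoulder, 14 N for the medium and 13 N for the small.
- **Lever:** it stopped moving while the push rose to 12 N, and the pictures show it leaning to the block's +x side.

**Last checks:** both spatulas stand upright. In the top view their handle ends match the fully seated heights (180 and 165 mm) and the slot positions. The bottle, plate, rack and look-alikes appear unmoved.

**Disagreements:**
- The scene camera read about 3–5 mm off from the top camera, so I used the top camera for positions.
- Shoulder contact came 2–3 mm earlier than I calculated. I put that down to the handle shifting slightly in the grip; the pictures show no gap under the shoulders, but they are blurry.

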